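Load the film carrier into the scanner

TASK

Ease the film carrier out of its foam case, lifting the white nose first because the orange tail is caught under the grey strip, and lay it down flat outside the case and let go. Then take it by the other end and slide it, face up and nose first, through the scanner's gate until it is fully home against the stop inside. Leave it lying level there, and leave the other things on the table where they are.

Things in the scene. Friction and masses are not known exactly. Their poses are not given: they have to be found in the camera images.
- carrier_mid (a point): Centre (half-way up) of the loose film carrier: a rigid dark bar 180 mm long (x), 50 wide (y), 14 thick (z), about 90 g, plain sides to pinch across its width. +x points to its white nose (last 16 mm, 42 mm wide), -x to its ribbed orange tail (last 40 mm), +z out of its face with three brown film frames. Starts face up in the foam case.
- carrier_nose (a point): Middle of the carrier's white nose face, 90 mm along +x from carrier_mid; same axes.
- carrier_tail (a point): Middle of the carrier's orange tail face, 90 mm along -x from carrier_mid; same axes.
- pocket (a point): Finger gap of the fixed grey foam case, black base (240 x 130 mm): a point 30 mm behind the stored carrier's nose face, on its centre line, half-way up it, 22 mm over the table. +x to the nose end, z up. From 30 mm before to 30 mm beyond it along x the carrier's sides are free out to the case's edges and 13 mm down. Elsewhere foam stands round it with 2 mm play, top 5 mm above this point, also before the nose.
- strip (a point): Middle of the underside of the fixed grey strip across the stored carrier's tail, 150 mm along -x from pocket, 12 mm above it; axes as pocket. 30 mm wide (x), 90 long (y), 6 thick; it covers the tail's last 15 mm with 5 mm of air over it. So the nose must first rise 12 mm or more (pivoting about the tail), then the carrier is drawn out nose first by over 15 mm, then up.
- gate (a point): Middle of the slot's floor edge on the front face of the fixed pale film scanner (orange line on top over the gate; 150 mm wide, 130 deep, top 54 mm above this point); +x is the feed direction into it, z up. The slot is 54 mm wide, 19 mm high above this point, 100 mm deep to a solid stop; its floor is level, 27 mm over the table. A carrier fully home stands out by 80 mm.
- ledge (a point): Outer end of the grey ledge before the gate, on the centre line, 32 mm along -x from gate at the same height; axes as gate. The ledge is 84 mm wide, solid down to the mat, level with the slot's floor except its outer 14 mm, which slope down by 8 mm to this end; two guides on it, 9 mm high, flare from 54 mm apart at the gate to about 67 mm apart here. The last 48 mm of a carrier fully home hang free beyond it.
- stop (a point): Point on the inner stop, 100 mm along +x from gate and 7 mm above it: carrier_nose comes to this point when the carrier is fully home. Axes as gate.
- cutting_mat: Green cutting mat with a grid, fixed and flat, 3 mm thick, so its top is 3 mm over the table. Origin: centre of its underside. It lies under everything: 0.27 to 0.90 m ahead of the base, 0.56 m to either side. The middle, between case and scanner, is clear for laying the carrier down, nose ahead, its centre about 0.57 m ahead of the base and 20 mm towards the scanner.
- glue_a: upright glue stick, green, yellow and black, 29 mm across, 98 mm tall; stands beyond the middle of the mat; bystander. Origin: centre of its underside
- glue_b: second upright glue stick of the same size, at the robot's right; bystander. Origin: centre of its underside
- tape_roll: roll of blue tape lying flat, 96 mm across, 25 mm high, nearest the robot; bystander. Origin: centre of its underside
- craft_knife: capped red craft knife lying flat, about 145 mm long, 14 mm wide, 12 mm high, at the robot's left; bystander. Origin: on its underside near its middle
- phone: black phone lying flat, 146 x 72 x 9 mm, at the robot's left; bystander. Origin: centre of its underside
- knife_case: open wooden knife case, 160 x 100 x 30 mm, at the robot's right; bystander. Origin: centre of its underside
- carrier: The whole film carrier; its origin lies at the centre of its underside, 7 mm under carrier_mid; same axes.

How it is judged:
By the outcome, as a careful person would: the job done as asked, in the order asked, and still so for the second after the job is handed in, with the robot touching nothing.
It also fails if it takes over 54 s, if anything falls off the work surface, if the arm or the gripper's body presses on something with over 40 N, if the wrist force passes 120 N, or if a joint passes its speed limit or range.

ROBOT

A 6-joint arm with a two-finger parallel gripper is mounted at the origin on the work surface. World frame = base frame: x ahead of the robot, y to its left, z up, the work surface at z = 0. Lengths are in m, angles in rad, forces in N, time in s.
With the tool pointing down it reaches from about 0.3 to 0.775 m from the base axis. Payload 14.6 kg.
Tool frame: the origin (TCP) lies between the finger pads; the fingertips stand 17 mm ahead of it and the grasp point (between the pads) lies 2 mm behind it; y points along the fingers, z is the direction in which the jaws open and shut, and the axes are right-handed (so a half turn about y gives the same grasp; the last joint's range is limited). The gripper opens to 85 mm and grips with 20 to 120 N. Pads are 22 mm wide; open, the fingers measure 114 mm over their backs; the gripper's body (76 mm by 85 mm) begins 54 mm behind the grasp point. The pads swing forward as they close: fully open they stand 13 mm farther back than shut.
Start: joints at [1.141, 0.3, 1.521, -0, 1.321, -0.067], TCP at [0.195, 0.514, 0.248] pointing down, gripper open.
Joint ranges: [-3.03, 3.03], [-0.79, 2.21], [0.23, 2.52], [-1.04, 4.18], [0, 3.07], [-2.55, 2.55]. Speed limits (rad/s): [2.22, 2.22, 2.57, 3.14, 3.14, 3.14].

INTERFACE

Orientations are given as a rotation vector (axis times angle).
In Python, from rig import robot, get_image, camera_params gives the robot as it stands.
- The arm moves only by the tool send_rows, never from a script. Its argument "series" is one flat list of numbers, 4 for each row, row after row: the shift along the tool's x, y, z in m, then the turn about the tool's y in units of 5 degrees (1.0 is 5 degrees). In form: [dx, dy, dz, spin, dx, dy, dz, spin, ...]. A call has 1 to 8 rows; each row is the pose to reach, as a shift and turn from the pose commanded when the call began, along the tool's axes at that moment; what a row does not reach only later rows make up. A row lasts 1/10 s, in which the tool goes at most 50 mm and 8.59 degrees, less where a joint would pass 70% of its speed; a pose out of reach is approached as far as the arm can. A call with a gripper value outside its range is refused whole. "gripper" is the opening in per cent of the stroke, from 0 (shut) to 100 (fully open), set as the call begins (left out, the last holds). The fingers move at their own pace and stop on an object; the grip force is fixed at half the most. Time passes only in rows, so rows that repeat a pose let the fingers close. It gives the time, the measured TCP pose, the force and the opening at its end, in the units of the state.
- robot.get_obs(): the state, without advancing time (a new reading comes with each control period).
- get_image(name): name is "side" or "top"; returns (picture, depth): 420x560x3 uint8, red, green, blue; 420x560 float32, m along the optical axis (not along the pixel's ray), 0 where there is no reading.
- camera_params(name): a dict with "fx", "fy", "cx", "cy" (pixels), "R" (3x3) and "t" (3): a world point X has camera coordinates R X + t. Camera axes: x right, y down, z forward; pixel columns grow to the right and rows downward; lengths in m; the calibration is good to about 2 mm. A picture is of the moment at which its call begins. camera_params takes no time and is no camera call.
- robot.close_job(): hands the job in, once; it reports no verdict.
The state is a dict: "clock": time; "qpos": joint angles; "dq": joint speeds; "joint_efforts": joint torques, N m; "tcp_pos": TCP position; "eef_rot": TCP orientation; "contact_force": force on the tool from outside, world axes, zero at the start; "ft_torque": the same for the moment, N m; "gripper_width": finger opening in m.
Only numpy, scipy, OpenCV 4.12 (cv2) and the standard library are available. Lean on these libraries where they do the work, as an engineer would, in place of code of your own. Each camera call takes 0.05 s, during which the arm holds its last target.

## Working session

There is one attempt and no reset: what is moved stays moved. The work goes in short steps, Python scripts to look and compute and a tool call to move; the robot and the scene stay as the last step left them, time stands still between calls to the robot, and variables do not carry over. Pictures are saved under pics/ and viewed, and the job is handed in when it is done.

Besides the shell and the picture viewer there is one more tool, called after ">>>" by a JSON object that holds its "method" and its "body", one argument or row to a line. send_rows: Moves the arm, as the interface text tells. Its arguments: {"type":"object","properties":{"series":{"type":"array","items":{"type":"number"}},"gripper":{"type":"number"}},"required":["series"]}

```bash
ls; mkdir -p pics
python3 - <<'E'
from rig import robot,get_image,camera_params
import cv2,numpy as np
print(robot.get_obs())
for n in("side","top"):
    im,d=get_image(n); cv2.imwrite(f"pics/{n}0.png",im[:,:,::-1]); np.savez(f"{n}0.npz",im=im,d=d); print(n,camera_params(n))
E
```

```text
pics
{'clock': 0.0, 'qpos': array([ 1.14139447e+00,  3.00470947e-01,  1.52160547e+00,  1.77997923e-05,
        1.32072990e+00, -6.65947925e-02]), 'dq': array([-0.00069545,  0.00089581, -0.00057039, -0.00035732,  0.00063828,
       -0.00035076]), 'joint_efforts': array([ 1.06026914e-04, -5.43499875e+01, -3.61786115e+01, -7.29176190e-05,
        4.01650541e-03, -9.22365587e-06]), 'tcp_pos': array([0.19509566, 0.51398972, 0.24771108]), 'eef_rot': array([-1.55316117,  0.28496282, -0.28446629]), 'contact_force': array([ 0.56175714, -0.34432944,  0.39806942]), 'ft_torque': array([0.00832089, 0.04381351, 0.0255471 ]), 'gripper_width': 0.08528814741074861}
side {'fx': 394.36312518621696, 'fy': 394.36312518621696, 'cx': 281.437612373364, 'cy': 208.85500737419164, 'R': array([[ 0.70417624, -0.71002278,  0.00186518],
       [-0.48992602, -0.48778983, -0.72251892],
       [ 0.5139147 ,  0.50786685, -0.69134864]]), 't': array([-0.4161694 ,  0.32496126,  1.0238121 ])}
top {'fx': 381.8629248243981, 'fy': 381.8629248243981, 'cx': 278.4453345530875, 'cy': 208.97367476560547, 'R': array([[-0.01655116, -0.99908415, -0.03945791],
       [-0.98183656,  0.0236999 , -0.18824262],
       [ 0.18900537,  0.03562558, -0.9813296 ]]), 't': array([0.03132933, 0.59144502, 0.86290404])}
```

View pics/top0.png

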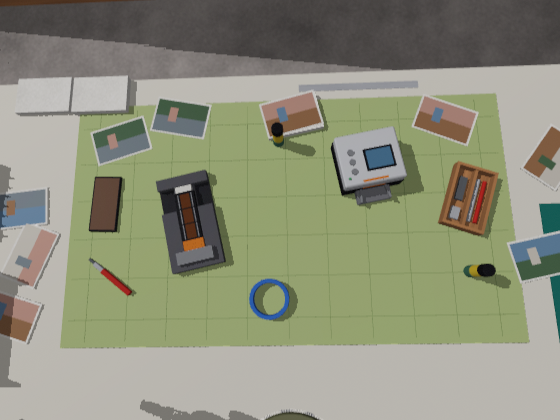

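View pics/side0.png

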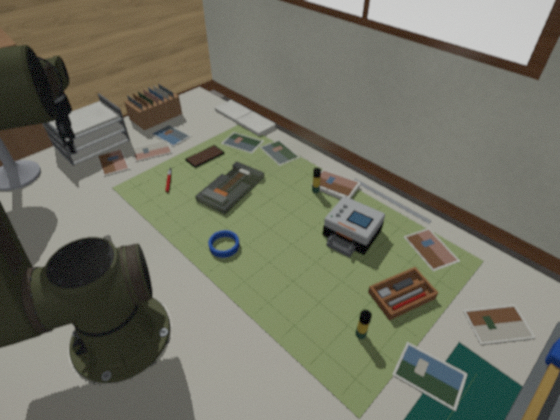

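```bash
cat > h.py <<'E'
import numpy as np,cv2
from rig import camera_params
P={n:camera_params(n) for n in("side","top")}
def proj(n,X):
    p=P[n];c=np.atleast_2d(X)@p["R"].T+p["t"];return np.c_[c[:,0]/c[:,2]*p["fx"]+p["cx"],c[:,1]/c[:,2]*p["fy"]+p["cy"]]
def ray(n,uv,z):
    p=P[n];uv=np.atleast_2d(uv);d=np.c_[(uv[:,0]-p["cx"])/p["fx"],(uv[:,1]-p["cy"])/p["fy"],np.ones(len(uv))]@p["R"]
    o=-p["R"].T@p["t"];return o+d*((z-o[2])/d[:,2])[:,None]
def dep(n,uv,d):
    p=P[n];uv=np.atleast_2d(uv);zz=np.array([d[int(v),int(u)] for u,v in uv])
    c=np.c_[(uv[:,0]-p["cx"])/p["fx"],(uv[:,1]-p["cy"])/p["fy"],np.ones(len(uv))]*zz[:,None];return (c-p["t"])@p["R"]
E
python3 - <<'E'
import numpy as np,cv2
a=np.load("top0.npz")["im"][:,:,::-1];b=np.load("side0.npz")["im"][:,:,::-1]
def z(im,x,y,w,h,k,n): cv2.imwrite("pics/"+n,cv2.resize(im[y:y+h,x:x+w],None,fx=k,fy=k,interpolation=cv2.INTER_NEAREST))
z(a,145,160,90,120,5,"tc.png");z(a,320,115,100,100,6,"ts.png");z(b,190,155,80,60,8,"sc.png");z(b,315,190,75,70,8,"ss.png")
E
```

```text
(no output)
```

View pics/tc.png

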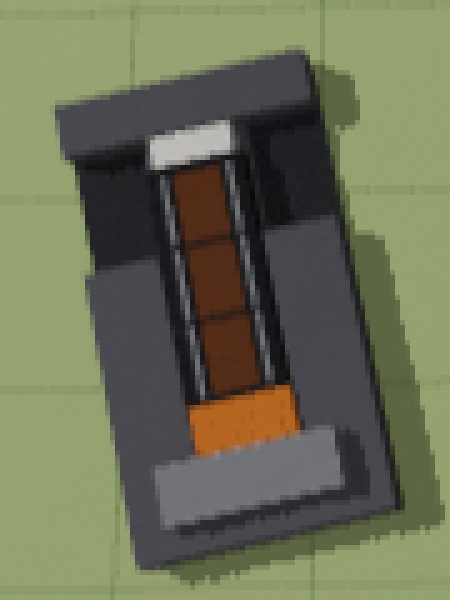

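View pics/ts.png

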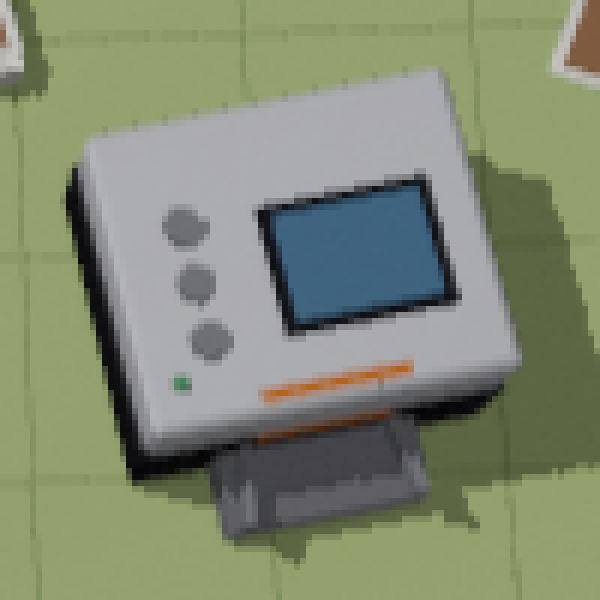

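View pics/sc.png

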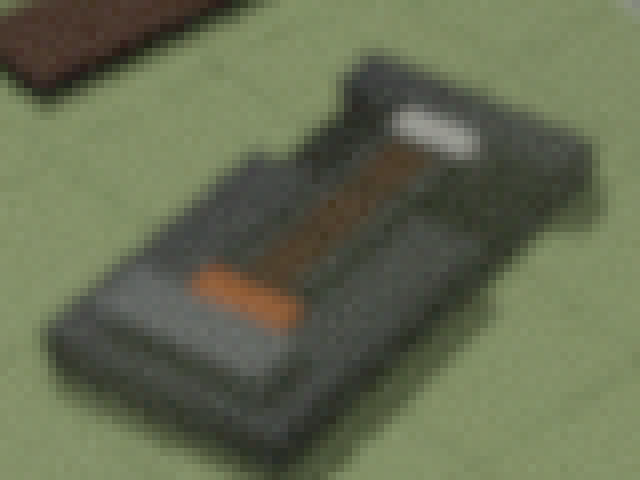

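View pics/ss.png

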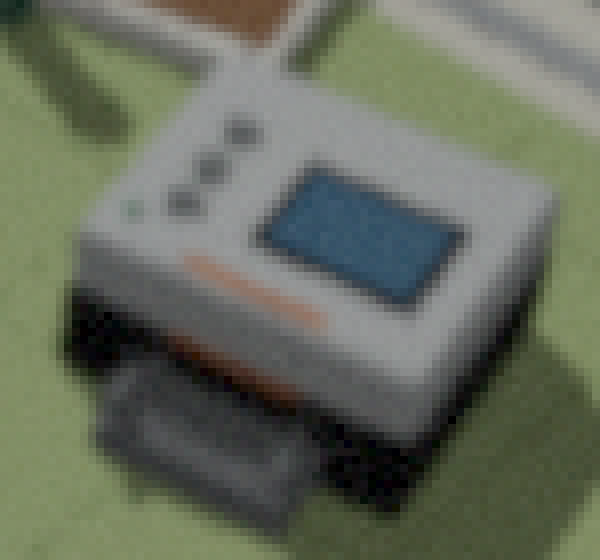

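Run:
```python
from h import *
for n in P: print(n,"campos",(-P[n]["R"].T@P[n]["t"]).round(3))
def comp(m,seed_box):
    x,y,w,h=seed_box; k=np.zeros(m.shape,np.uint8);k[y:y+h,x:x+w]=m[y:y+h,x:x+w]
    N,l,s,c=cv2.connectedComponentsWithStats(k); i=1+np.argmax(s[1:,4]); return (l==i)
def meas(n,boxes):
    z=np.load(n+"0.npz");im=z["im"].astype(int);d=z["d"];R,G,B=im[...,0],im[...,1],im[...,2];S=im.max(2)-im.min(2)
    ms={"white":((R>150)&(S<30),.029),"orange":((R>150)&(R-B>80)&(R-G>40),.029),"brown":((R-B>35)&(R<130)&(R-G>25),.029)}
    for k,b in boxes.items():
        kk=k.split("_")[0];m,zz=ms[kk]; 
        if k=="orange_line": zz=.081
        m=comp(m.astype(np.uint8),b);v,u=np.nonzero(m);w=ray(n,np.c_[u,v],zz)[:,:2];
        r=cv2.minAreaRect((w*1000).astype(np.float32));dd=d[m];hz=dep(n,np.c_[u,v],d)[:,2]
        e=np.linalg.svd(w-w.mean(0))[2][0]
        print(n,k,len(u),"cen",w.mean(0).round(4),"rect",np.round(r[0],1),np.round(r[1],1),round(r[2],1),"pca",np.degrees(np.arctan2(e[1],e[0])).round(1),"zdepth",np.median(hz).round(4))
meas("top",{"white":(170,180,25,18),"orange":(178,230,32,30),"brown":(172,188,30,55),"orange_line":(360,170,35,15)})
meas("side",{"white":(235,165,18,12),"orange":(210,185,20,14),"brown":(218,170,30,25),"orange_line":(334,218,28,14)})
```

```text
side campos [-0.074 -0.657  0.943]
top campos [ 0.418 -0.013  0.959]
top white 95 cen [0.6562 0.2628] rect [656.4 262.5] [15.4 40.3] 13.0 pca -77.2 zdepth 0.0303
top orange 188 cen [0.515  0.2319] rect [515.  231.9] [23.  49.3] 11.8 pca 101.7 zdepth 0.0308
top brown 398 cen [0.586  0.2472] rect [585.3 247.2] [117.6  23.1] 12.3 pca -167.7 zdepth 0.0305
top orange_line 39 cen [ 0.6556 -0.2118] rect [ 655.8 -212.6] [ 3.3 57.7] 10.1 pca -79.9 zdepth 0.0827
side white 8 cen [0.6524 0.2582] rect [652.3 257.4] [ 4.5 25.7] 7.6 pca -76.6 zdepth 0.028Traceback (most recent call last):
  File "<stdin>", line 17, in <module>
  File "<stdin>", line 12, in meas
  File "<stdin>", line 5, in comp
    return _wrapfunc(a, 'argmax', axis=axis, out=out, **kwds)
    return bound(*args, **kwds)
ValueError: attempt to get argmax of an empty sequence
```

Run:
```python
from h import *
for n,box,ln in(("top",(325,120,90,75),(360,170,35,15)),("side",(320,195,70,60),(334,218,28,14))):
    z=np.load(n+"0.npz");im=z["im"].astype(int);d=z["d"]
    x,y,w,h=box; v,u=np.mgrid[y:y+h,x:x+w];uv=np.c_[u.ravel(),v.ravel()]
    W=dep(n,uv,d);m=(W[:,2]>.076)&(W[:,2]<.092)
    q=ray(n,uv[m],.081)[:,:2]*1000
    r=cv2.minAreaRect(q.astype(np.float32));print(n,"top rect",np.round(r[0],1),np.round(r[1],1),r[2],"z",np.median(W[m,2]))
    # ledge: depth 0.02..0.045
    R,G,B=[im[...,i][v,u].ravel() for i in range(3)]
    x,y,w,h=ln;R,G,B=im[...,0],im[...,1],im[...,2]
    k=np.zeros(R.shape,bool);k[y:y+h,x:x+w]=((R-B>35)&(R-G>12))[y:y+h,x:x+w]
    vv,uu=np.nonzero(k);wt=(R-B)[k].astype(float);c=ray(n,np.c_[uu,vv],.081)[:,:2];print(n,"line",len(uu),np.average(c,axis=0,weights=wt))
    e=np.linalg.svd(c-c.mean(0))[2][0];print(np.degrees(np.arctan2(e[1],e[0])))
# ledge in top: gray not green
z=np.load("top0.npz");im=z["im"].astype(int)
R,G,B=im[...,0],im[...,1],im[...,2]
print("G-B ledge rows");
for v in range(180,208,2): print(v,[(int(G[v,u]-B[v,u]),int(G[v,u])) for u in range(350,400,3)])
```

```text
top top rect [ 709.8 -200.8] [129.9 149.6] 10.118794441223145 z 0.08252950701538221
top line 68 [ 0.65513899 -0.21317845]
97.43689672557493
side top rect [ 704.9 -207.1] [131.  147.9] 10.110498428344727 z 0.0805385635218106
side line 18 [ 0.6528659  -0.21635473]
-79.22377414804002
G-B ledge rows
180 [(3, 152), (-4, 172), (-4, 172), (-4, 172), (-3, 171), (55, 109), (53, 113), (20, 132), (7, 148), (-3, 153), (-3, 141), (-3, 121), (-3, 108), (-4, 93), (-2, 91), (-2, 73), (-2, 63)]
182 [(-4, 173), (-4, 172), (-4, 172), (-3, 173), (-3, 168), (8, 145), (-4, 149), (-3, 136), (-3, 116), (-3, 104), (-2, 91), (-1, 90), (-3, 72), (-3, 49), (-1, 22), (-1, 7), (-1, 12)]
184 [(-4, 172), (-4, 167), (-4, 158), (-3, 146), (-3, 130), (-3, 113), (-2, 100), (-2, 91), (3, 87), (8, 77), (17, 57), (23, 38), (-2, 53), (-4, 18), (-3, 11), (13, 42), (27, 77)]
186 [(-3, 142), (-3, 122), (-3, 107), (-3, 92), (-2, 91), (6, 83), (7, 73), (18, 56), (15, 34), (-3, 40), (-4, 58), (-4, 68), (-3, 68), (4, 64), (32, 93), (34, 101), (35, 102)]
188 [(-2, 91), (-2, 90), (-4, 73), (-2, 50), (4, 27), (4, 36), (-2, 51), (-3,
[... 1034 characters left out ...]
 (-3, 101), (-3, 69), (-5, 95), (-5, 95), (-4, 86), (1, 78), (14, 79), (27, 91), (35, 102), (34, 102), (45, 139), (35, 102), (45, 138)]
202 [(50, 161), (51, 161), (32, 130), (-4, 95), (-3, 83), (-2, 66), (5, 79), (22, 86), (28, 93), (35, 101), (35, 102), (46, 139), (46, 141), (51, 161), (50, 161), (46, 140), (34, 102)]
204 [(51, 161), (51, 160), (49, 159), (5, 76), (24, 88), (29, 86), (35, 102), (36, 105), (45, 139), (50, 161), (51, 161), (51, 161), (50, 161), (50, 161), (50, 160), (50, 161), (50, 161)]
206 [(51, 161), (50, 160), (50, 161), (45, 139), (45, 139), (44, 124), (34, 101), (50, 161), (51, 161), (50, 160), (51, 161), (50, 161), (50, 161), (50, 161), (51, 161), (50, 161), (50, 161)]
```

```bash
cat > line.py <<'E'
from h import *
def fit(n,f):
    im=np.load(f)["im"].astype(float)
    c=np.array([.7098,-.2008]) if n=="top" else np.array([.7049,-.2071])
    a=np.radians(10.11);ux=np.array([np.cos(a),np.sin(a)]);uy=np.array([-ux[1],ux[0]])
    # rectified sampling of plane z=.081 in scanner frame (origin: mid of top front edge)
    s=np.arange(-20,40,.5);t=np.arange(-85,85,.5);T,S=np.meshgrid(t,s)
    X=(c-.065*ux)+(S.ravel()[:,None]*ux+T.ravel()[:,None]*uy)/1000
    p=proj(n,np.c_[X,np.full(len(X),.081)]).reshape(S.shape+(2,)).astype(np.float32)
    w=cv2.remap(im.astype(np.float32),p[...,0],p[...,1],cv2.INTER_LINEAR)
    o=np.clip(w[...,0]-w[...,2]-15,0,None);o[s<3]=0;o[s>20]=0
    prof=o.sum(0);h=prof>prof.max()*.5;print(n,"line along y from",t[h][0],t[h][-1],"mid",(t[h][0]+t[h][-1])/2,"x",np.average(s,weights=o.sum(1)))
    g=w.mean(2)
    cv2.imwrite("pics/rect_%s.png"%n,np.flipud(np.fliplr(w[...,::-1])))
    r=w[(s>10)&(s<25)].mean(2).mean(0);
    return t,r
for n in("top","side"):
    t,r=fit(n,n+"0.npz"); h=r>100; print("pale edges",t[h][0],t[h][-1])
E
python3 line.py
python3 - <<'E'
from h import *
import numpy as np
# tool axes
from scipy.spatial.transform import Rotation as Ro
print(Ro.from_rotvec([-1.55316117,0.28496282,-0.28446629]).as_matrix().round(3))
E
```

```text
top line along y from -31.0 27.5 mid -1.75 x 9.85905840515907
pale edges -74.5 78.0
side line along y from -26.0 84.5 mid 29.25 x 11.824565456559586
pale edges -73.5 84.5
[[ 0.935 -0.001  0.355]
 [-0.355 -0.001  0.935]
 [-0.    -1.    -0.001]][ WARN:0@0.468] global loadsave.cpp:1063 imwrite_ Unsupported depth image for selected encoder is fallbacked to CV_8U.
```

```bash
cat > led.py <<'E'
from h import *
import sys
n=sys.argv[1];f=sys.argv[2];z=float(sys.argv[3])
im=np.load(f)["im"].astype(np.float32)
c=np.array([.7098,-.2008]) if n=="top" else np.array([.7049,-.2071])
a=np.radians(10.11);ux=np.array([np.cos(a),np.sin(a)]);uy=np.array([-ux[1],ux[0]])
s=np.arange(40,-60,-.2);t=np.arange(70,-70,-.2);T,S=np.meshgrid(t,s)
X=(c-.065*ux)+(S.ravel()[:,None]*ux+T.ravel()[:,None]*uy)/1000
p=proj(n,np.c_[X,np.full(len(X),z)]).reshape(S.shape+(2,)).astype(np.float32)
w=cv2.remap(im,p[...,0],p[...,1],cv2.INTER_CUBIC)
w=np.clip(w*1.5,0,255).astype(np.uint8)[...,::-1].copy()
for k in range(-60,61,10):
    cv2.line(w,(int((70-k)/.2),0),(int((70-k)/.2),6 if k else 499),(0,0,255),1)
for k in range(-50,40,10): cv2.line(w,(0,int((40-k)/.2)),(10,int((40-k)/.2)),(0,0,255),1)
cv2.imwrite(sys.argv[4],w)
E
python3 led.py top top0.npz .027 pics/led.png; python3 led.py top top0.npz .036 pics/led36.png
```

```text
(no output)
```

View pics/led36.png

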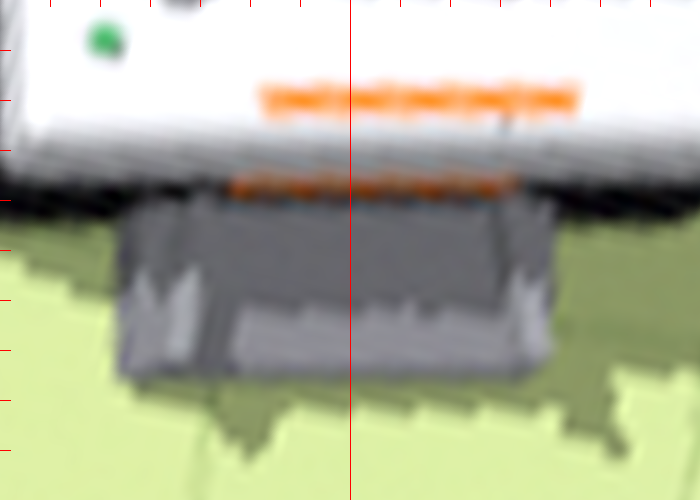

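```bash
cat > go.py <<'E'
import sys,numpy as np
from rig import robot
from scipy.spatial.transform import Rotation as Ro
o=robot.get_obs();M=Ro.from_rotvec(o["eef_rot"]).as_matrix()
yaw=np.degrees(np.arctan2(M[1,0],M[0,0]))
print("t",round(o["clock"],2),"tcp",o["tcp_pos"].round(4),"toolx yaw",yaw.round(2),"tilt",M[2].round(4),"w",round(o["gripper_width"],4),"F",o["contact_force"].round(1),"T",o["ft_torque"].round(2),"q",o["qpos"].round(2))
if len(sys.argv)>4:
    x,y,z,ty=map(float,sys.argv[1:5]);d=M.T@(np.array([x,y,z])-o["tcp_pos"]);print("shift mm",(d*1000).round(1),"spin",round(-(ty-yaw)/5,3))
E
python3 go.py .634 .2565 .15 12.3
```

```text
t 0.1 tcp [0.1951 0.514  0.2478] toolx yaw -20.79 tilt [-0.    -1.    -0.001] w 0.0853 F [ 0.1 -0.  -0.1] T [0.04 0.04 0.02] q [ 1.14  0.3   1.52 -0.    1.32 -0.07]
shift mm [501.7  97.9 -84.9] spin -6.618
```

>>> {"method": "send_rows", "body": {
  "series": [0.045,0.008,-0.007,-0.8,0.09,0.017,-0.015,-1.6,0.135,0.026,-0.023,-2.4,0.18,0.035,-0.03,-3.2,0.225,0.044,-0.038,-4.0,0.27,0.053,-0.046,-4.8,0.315,0.061,-0.053,-5.7,0.36,0.07,-0.061,-6.6],
  "gripper": 100
}}

```text
clock: 0.9
tcp_pos: [0.5115, 0.3281, 0.1778]
eef_rot: [-1.564, -0.17, 0.17]
contact_force: [0.2, 0.8, 0.6]
gripper_width: 0.0853
```

```bash
python3 go.py .634 .2565 .15 12.3
```

```text
t 0.9 tcp [0.5115 0.3281 0.1778] toolx yaw 12.4 tilt [-3.e-04 -1.e+00 -1.e-04] w 0.0853 F [0.2 0.8 0.6] T [ 0.04  0.02 -0.  ] q [ 0.51  0.49  1.43 -0.    1.23 -1.28]
shift mm [104.2  27.7 -96.3] spin 0.019
```

>>> {"method": "send_rows", "body": {
  "series": [0.035,0.009,-0.032,0,0.07,0.018,-0.064,0,0.104,0.028,-0.096,0,0.104,0.028,-0.096,0,0.104,0.028,-0.096,0]
}}

```text
clock: 1.4
tcp_pos: [0.6322, 0.2568, 0.149]
eef_rot: [-1.565, -0.165, 0.168]
contact_force: [-1.3, 0.2, 0.6]
gripper_width: 0.0853
```

```bash
python3 go.py .634 .2565 .15 12.3
cat > snap.py <<'E'
import sys,cv2,numpy as np
from rig import get_image
t=sys.argv[1]
for n in sys.argv[2].split(","):
    im,d=get_image(n);np.savez(f"{n}{t}.npz",im=im,d=d);cv2.imwrite(f"pics/{n}{t}.png",im[...,::-1])
    if len(sys.argv)>6:
        x,y,w,h=map(int,sys.argv[3:7]);k=min(790/w,590/h);cv2.imwrite(f"pics/{n}{t}z.png",cv2.resize(im[y:y+h,x:x+w,::-1],None,fx=k,fy=k,interpolation=cv2.INTER_NEAREST))
E
python3 snap.py 1 top; python3 snap.py 1 side
python3 -c "
import cv2;a=cv2.imread('pics/top1.png')[120:290,110:260];b=cv2.imread('pics/side1.png')[110:240,150:300]
cv2.imwrite('pics/tz1.png',cv2.resize(a,None,fx=3.4,fy=3.4));cv2.imwrite('pics/sz1.png',cv2.resize(b,None,fx=4,fy=4))"
```

```text
t 1.4 tcp [0.6322 0.2568 0.149 ] toolx yaw 12.13 tilt [-1.9e-03 -1.0e+00 -1.0e-04] w 0.0853 F [-1.3  0.2  0.6] T [-0.   -0.    0.05] q [ 0.33  0.68  1.19  0.    1.27 -1.45]
shift mm [ 1.7 -1.  -0.7] spin -0.035
```

View pics/tz1.png

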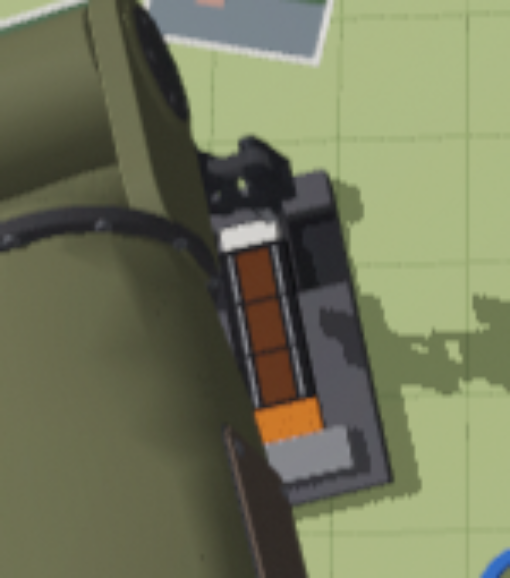

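View pics/sz1.png

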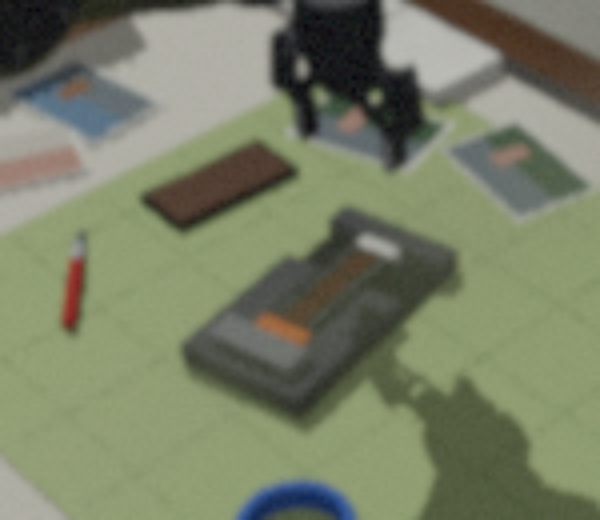

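>>> {"method": "send_rows", "body": {
  "series": [0.001,0.03,0,0,0.002,0.06,0,0,0.002,0.085,0,0,0.002,0.099,0,0,0.002,0.099,0,0,0.002,0.099,0,0]
}}

```text
clock: 2.1
tcp_pos: [0.6343, 0.2586, 0.0527]
eef_rot: [-1.564, -0.169, 0.167]
contact_force: [1.3, 0.3, -0.3]
gripper_width: 0.0849
```

```bash
python3 go.py .634 .2565 .026 12.3; python3 snap.py 2 side 195 130 90 80; python3 snap.py 2 top 130 150 110 130
```

```text
t 2.1 tcp [0.6343 0.2586 0.0527] toolx yaw 12.25 tilt [ 1.6e-03 -1.0e+00  2.0e-04] w 0.0849 F [ 1.3  0.3 -0.3] T [0.01 0.01 0.04] q [ 0.33  0.79  1.24  0.    1.1  -1.45]
shift mm [-0.8 26.7 -2. ] spin -0.01
```

View pics/side2z.png

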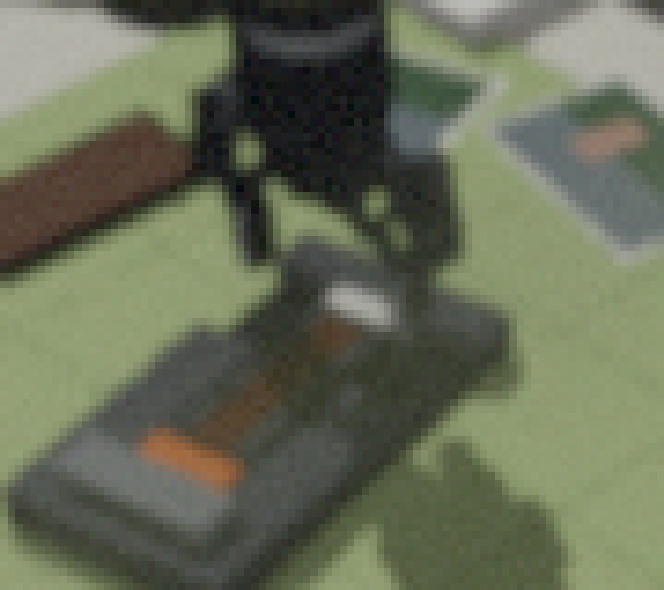

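View pics/top2z.png

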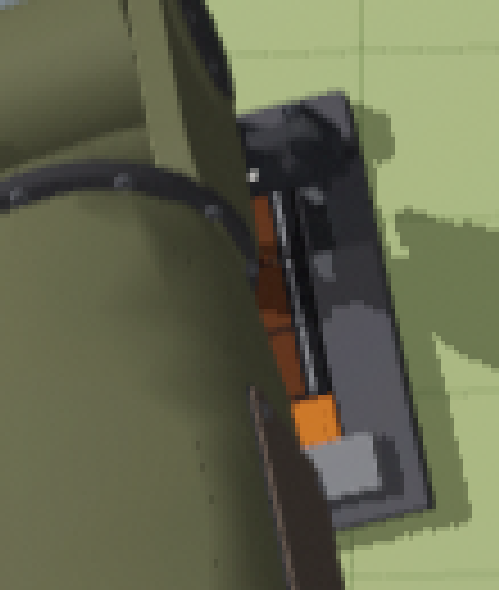

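>>> {"method": "send_rows", "body": {
  "series": [0,0.012,-0.001,0,0,0.022,-0.001,0,0,0.026,-0.001,0,0,0.026,-0.001,0,0,0.026,-0.001,0]
}}

```text
clock: 2.7
tcp_pos: [0.6343, 0.257, 0.0253]
eef_rot: [-1.564, -0.167, 0.167]
contact_force: [-0.1, 0.3, 0.4]
gripper_width: 0.0856
```

```bash
python3 go.py .634 .2565 .026 12.3; python3 snap.py 3 side 195 130 90 80
```

```text
t 2.7 tcp [0.6343 0.257  0.0253] toolx yaw 12.21 tilt [-0. -1. -0.] w 0.0856 F [-0.1  0.3  0.4] T [-0.03  0.02 -0.03] q [ 0.33  0.83  1.25 -0.    1.06 -1.45]
shift mm [-0.4 -0.7 -0.4] spin -0.018
```

View pics/side3z.png

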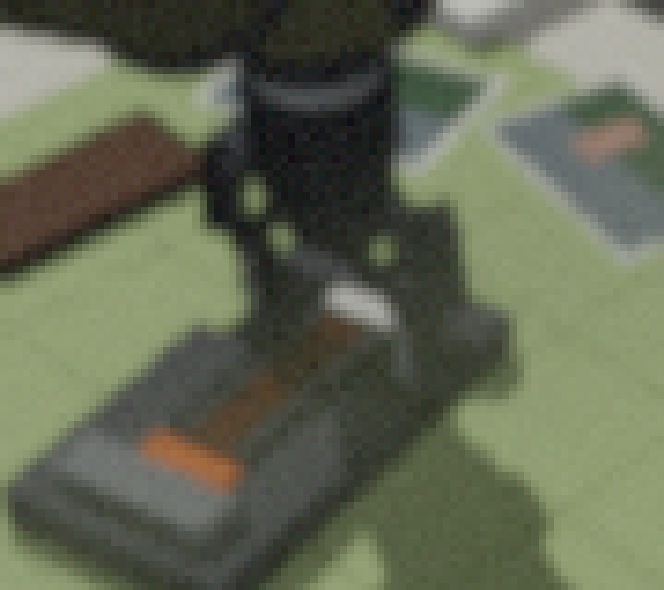

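>>> {"method": "send_rows", "body": {
  "series": [0,0,0,0,0,0,0,0,0,0,0,0,0,0,0,0],
  "gripper": 63
}}

```text
clock: 3.15
tcp_pos: [0.6345, 0.2567, 0.0257]
eef_rot: [-1.565, -0.168, 0.167]
contact_force: [-1.1, -4.1, 3.5]
gripper_width: 0.0536
```

>>> {"method": "send_rows", "body": {
  "series": [0,0,0,0,0,0,0,0,0,0,0,0,0,0,0,0,0,0,0,0],
  "gripper": 50
}}

```text
clock: 3.65
tcp_pos: [0.6345, 0.2567, 0.0264]
eef_rot: [-1.565, -0.168, 0.167]
contact_force: [-4.2, -5.5, 10.1]
gripper_width: 0.0509
```

```bash
python3 go.py .634 .2565 .026 12.3; python3 snap.py 4 side 195 130 90 80
```

```text
t 3.65 tcp [0.6345 0.2567 0.0264] toolx yaw 12.21 tilt [ 6.e-04 -1.e+00 -4.e-04] w 0.0509 F [-4.2 -5.5 10.1] T [-1.06  0.6  -0.02] q [ 0.33  0.83  1.25 -0.    1.06 -1.45]
shift mm [-0.6  0.4 -0.1] spin -0.019
```

View pics/side4z.png

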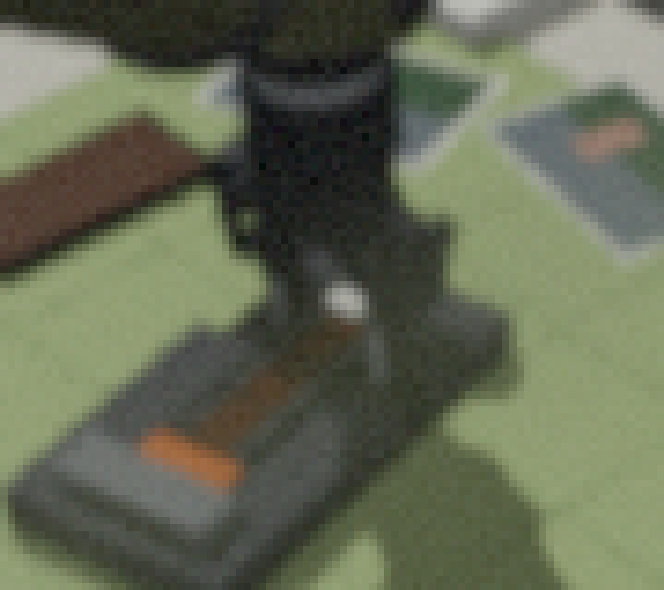

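>>> {"method": "send_rows", "body": {
  "series": [0,-0.001,0,0,0,-0.003,0,0,0,-0.005,0,0,0,-0.007,0,0,0,-0.009,0,0,0,-0.011,0,0,0,-0.013,0,0,0,-0.013,0,0],
  "gripper": 40
}}

```text
clock: 4.5
tcp_pos: [0.6335, 0.2571, 0.0365]
eef_rot: [-1.565, -0.165, 0.17]
contact_force: [-2.4, -1.1, -4.6]
gripper_width: 0.0483
```

```bash
python3 go.py ; python3 snap.py 5 side 195 130 90 80
```

```text
t 4.5 tcp [0.6335 0.2571 0.0365] toolx yaw 12.22 tilt [-2.6e-03 -1.0e+00  1.0e-04] w 0.0483 F [-2.4 -1.1 -4.6] T [ 0.03 -0.32  0.06] q [ 0.33  0.81  1.25  0.    1.08 -1.45]
```

View pics/side5z.png

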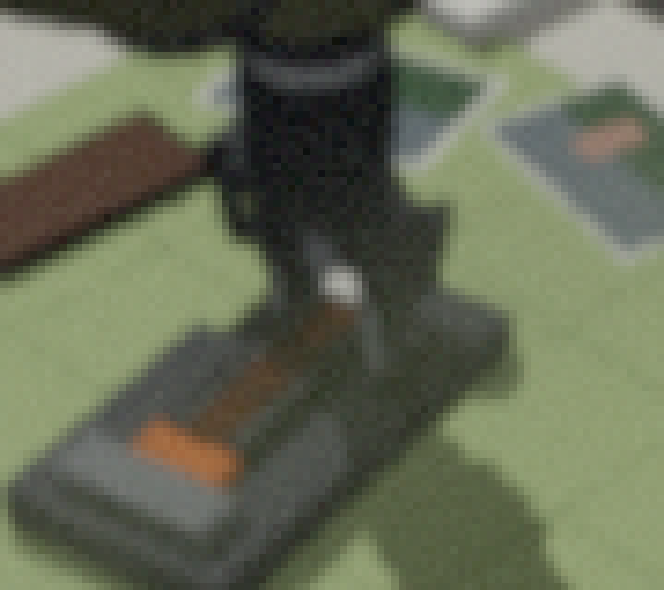

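>>> {"method": "send_rows", "body": {
  "series": [0,-0.002,0,0,0,-0.004,0,0,0,-0.006,0,0,0,-0.008,0,0,0,-0.009,0,0,0,-0.009,0,0]
}}

```text
clock: 5.15
tcp_pos: [0.6344, 0.2571, 0.0477]
eef_rot: [-1.564, -0.168, 0.167]
contact_force: [-1.4, 1.4, -4.8]
gripper_width: 0.0482
```

```bash
python3 go.py ; python3 snap.py 6 side 195 130 90 80
```

```text
t 5.15 tcp [0.6344 0.2571 0.0477] toolx yaw 12.21 tilt [ 6.e-04 -1.e+00  2.e-04] w 0.0482 F [-1.4  1.4 -4.8] T [ 0.13 -0.36 -0.03] q [ 0.33  0.8   1.25  0.    1.09 -1.45]
```

View pics/side6z.png

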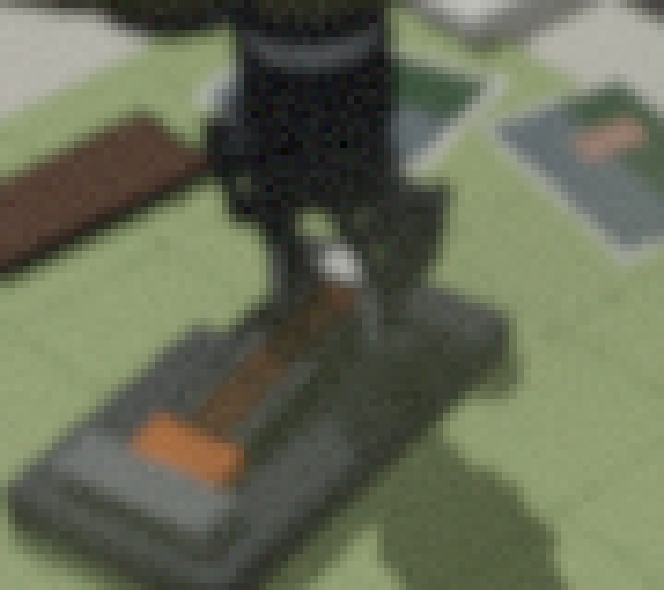

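>>> {"method": "send_rows", "body": {
  "series": [0.003,0,0,0,0.007,0,0,0,0.011,0,0,0,0.015,0,0,0,0.019,0,0,0,0.023,0,0,0,0.028,0,0,0,0.028,0,0,0]
}}

```text
clock: 6.0
tcp_pos: [0.6621, 0.263, 0.0473]
eef_rot: [-1.564, -0.168, 0.167]
contact_force: [0.2, -0.5, -1.1]
gripper_width: 0.0481
```

```bash
python3 go.py ; python3 snap.py 7 side 195 130 90 80
```

```text
t 6.0 tcp [0.6621 0.263  0.0473] toolx yaw 12.21 tilt [ 4.e-04 -1.e+00  0.e+00] w 0.0481 F [ 0.2 -0.5 -1.1] T [ 0.03 -0.11 -0.03] q [ 0.33  0.86  1.14 -0.    1.14 -1.46]
```

View pics/side7z.png

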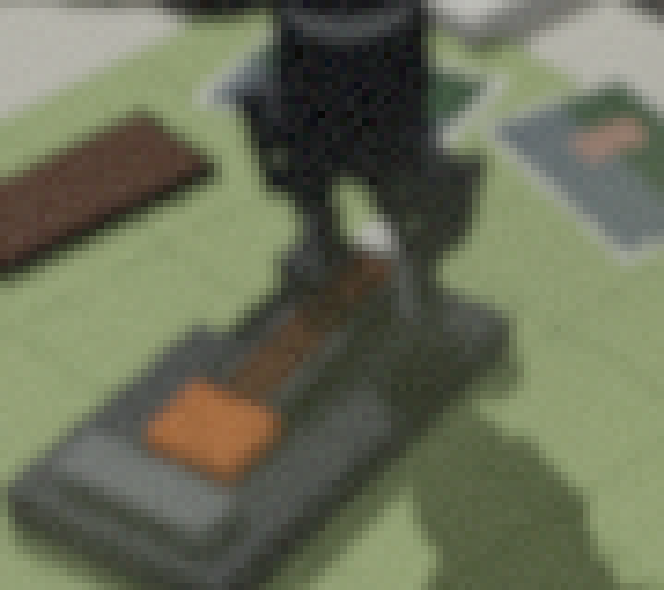

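```bash
python3 go.py .629 -.0095 .115 10.1
```

```text
t 6.05 tcp [0.6618 0.263  0.0472] toolx yaw 12.21 tilt [ 1.e-04 -1.e+00 -0.e+00] w 0.0483 F [ 0.3  0.2 -1.7] T [-0.02 -0.11  0.03] q [ 0.33  0.86  1.14 -0.    1.14 -1.46]
shift mm [ -89.7  -67.8 -259.4] spin 0.422
```

>>> {"method": "send_rows", "body": {
  "series": [0.001,-0.008,0,0,0.002,-0.025,0,0,0.002,-0.045,0,0,0.002,-0.06,-0.005,0,0,-0.068,-0.025,0,-0.005,-0.068,-0.06,0.1,-0.015,-0.068,-0.1,0.2,-0.03,-0.068,-0.14,0.42]
}}

```text
clock: 6.85
tcp_pos: [0.6617, 0.117, 0.1155]
eef_rot: [-1.567, -0.138, 0.138]
contact_force: [0.5, 0.2, -1.6]
gripper_width: 0.0484
```

```bash
python3 go.py .629 -.0095 .115 10.1
```

```text
t 6.85 tcp [0.6617 0.117  0.1155] toolx yaw 10.08 tilt [ 1.e-04 -1.e+00 -2.e-04] w 0.0484 F [ 0.5  0.2 -1.6] T [ 0.05 -0.1  -0.  ] q [ 0.12  0.69  1.26 -0.    1.19 -1.63]
shift mm [ -54.3    0.5 -118.8] spin -0.005
```

>>> {"method": "send_rows", "body": {
  "series": [-0.01,0,-0.025,0,-0.025,0,-0.06,0,-0.04,0.01,-0.095,0,-0.054,0.03,-0.119,0,-0.054,0.055,-0.119,0,-0.054,0.075,-0.119,0,-0.054,0.075,-0.119,0]
}}

```text
clock: 7.55
tcp_pos: [0.6279, -0.0082, 0.0379]
eef_rot: [-1.566, -0.134, 0.141]
contact_force: [-0.6, -1.1, -1.2]
gripper_width: 0.0481
```

```bash
python3 go.py .629 -.0095 .0175 10.1; python3 snap.py 8 side 220 130 130 110
```

```text
t 7.55 tcp [ 0.6279 -0.0082  0.0379] toolx yaw 10.05 tilt [-0.0045 -1.      0.001 ] w 0.0481 F [-0.6 -1.1 -1.2] T [ 0.03 -0.08  0.01] q [-0.07  0.71  1.44 -0.    1.   -1.82]
shift mm [ 1.  20.4 -1.5] spin -0.011
```

View pics/side8z.png

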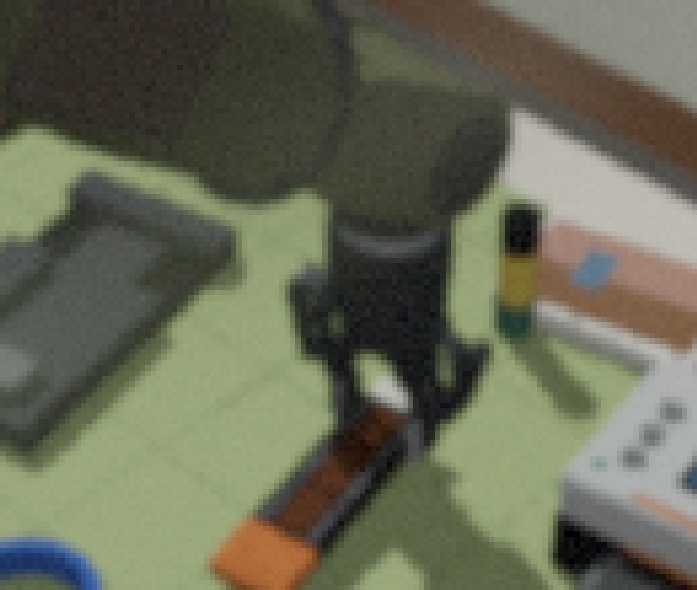

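>>> {"method": "send_rows", "body": {
  "series": [0.001,0.004,-0.001,0,0.001,0.008,-0.001,0,0.001,0.011,-0.001,0,0.001,0.013,-0.001,0,0.001,0.015,-0.001,0,0.001,0.016,-0.001,0,0.001,0.016,-0.001,0]
}}

```text
clock: 8.3
tcp_pos: [0.6312, -0.0076, 0.0247]
eef_rot: [-1.567, -0.139, 0.138]
contact_force: [2.9, 1.4, 4.3]
gripper_width: 0.0484
```

>>> {"method": "send_rows", "body": {
  "series": [0,0.0015,0,0,0,0.003,0,0,0,0.003,0,0]
}}

```text
clock: 8.6
tcp_pos: [0.6309, -0.0077, 0.0213]
eef_rot: [-1.566, -0.139, 0.138]
contact_force: [3.8, 0.9, 5.5]
gripper_width: 0.0482
```

```bash
python3 go.py .629 -.0095 .0175 10.1; python3 snap.py 9 side 250 150 80 100
```

```text
t 8.6 tcp [ 0.6309 -0.0077  0.0213] toolx yaw 10.12 tilt [ 4.e-04 -1.e+00 -1.e-04] w 0.0482 F [3.8 0.9 5.5] T [0.06 0.23 0.03] q [-0.07  0.73  1.44  0.    0.97 -1.82]
shift mm [-2.2  3.8 -1.5] spin 0.003
```

View pics/side9z.png

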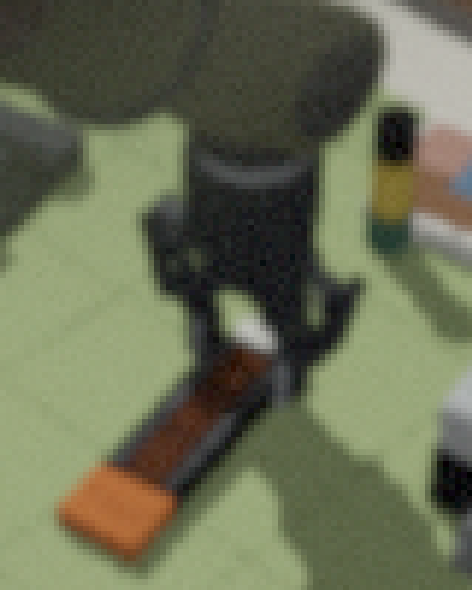

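Tail is on the mat and the carrier is rotating flat in the grip (nose at zoom (255,330)). Go down a little more, then release.

>>> {"method": "send_rows", "body": {
  "series": [0,0.0015,0,0,0,0.003,0,0,0,0.003,0,0,0,0.003,0,0]
}}

```text
clock: 9.05
tcp_pos: [0.6306, -0.0077, 0.0181]
eef_rot: [-1.566, -0.138, 0.139]
contact_force: [2.6, 1.0, 2.1]
gripper_width: 0.0479
```

```bash
python3 go.py
```

```text
t 9.05 tcp [ 0.6306 -0.0077  0.0181] toolx yaw 10.12 tilt [-6.e-04 -1.e+00  1.e-04] w 0.0479 F [2.6 1.  2.1] T [-0.01  0.28 -0.03] q [-0.07  0.74  1.44 -0.    0.96 -1.82]
```

>>> {"method": "send_rows", "body": {
  "series": [0,0,0,0,0,0,0,0,0,0,0,0],
  "gripper": 70
}}

```text
clock: 9.35
tcp_pos: [0.6305, -0.0077, 0.018]
eef_rot: [-1.566, -0.138, 0.139]
contact_force: [-0.3, -0.4, 0.1]
gripper_width: 0.0596
```

>>> {"method": "send_rows", "body": {
  "series": [0,0,0,0,0,0,0,0,0,-0.02,0,0,0,-0.05,0,0,0,-0.08,0,0,-0.04,-0.08,0,0,-0.08,-0.08,0,0,-0.12,-0.08,0,0],
  "gripper": 100
}}

```text
clock: 10.15
tcp_pos: [0.511, -0.0289, 0.0983]
eef_rot: [-1.566, -0.139, 0.139]
contact_force: [0.9, -0.3, 0.8]
gripper_width: 0.0855
```

```bash
python3 go.py; python3 snap.py 10 top 220 130 130 120; python3 snap.py 10 side 220 130 130 120
```

```text
t 10.15 tcp [ 0.511  -0.0289  0.0983] toolx yaw 10.13 tilt [ 2.e-04 -1.e+00 -1.e-04] w 0.0855 F [ 0.9 -0.3  0.8] T [ 0.05 -0.   -0.  ] q [-0.13  0.4   1.77 -0.    0.97 -1.88]
```

View pics/side10z.png

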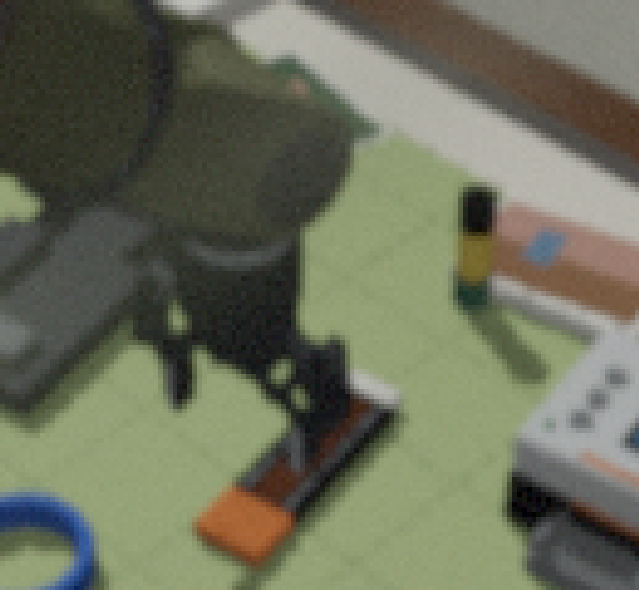

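View pics/top10.png

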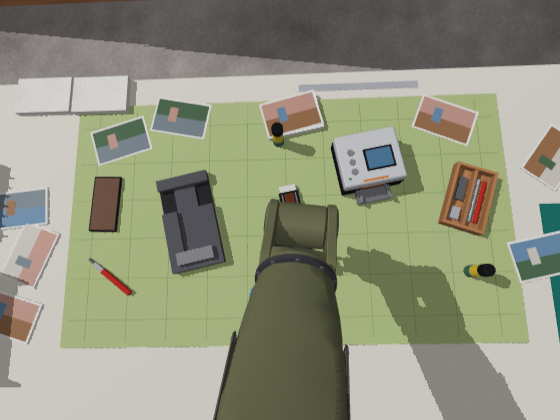

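```bash
cat > wm.py <<'E'
from h import *
import sys
def m(n,f,col,box,zz):
    im=np.load(f)["im"].astype(int);R,G,B=im[...,0],im[...,1],im[...,2];S=im.max(2)-im.min(2)
    k={"white":(R>125)&(S<40),"orange":(R>130)&(R-B>70)&(R-G>35)}[col];q=np.zeros_like(k);x,y,w,h=box;q[y:y+h,x:x+w]=k[y:y+h,x:x+w]
    N,l,s,c=cv2.connectedComponentsWithStats(q.astype(np.uint8));i=1+np.argmax(s[1:,4]);v,u=np.nonzero(l==i);w=ray(n,np.c_[u,v],zz)[:,:2]
    r=cv2.minAreaRect((w*1000).astype(np.float32));print(n,col,len(u),"cen",w.mean(0).round(4),"rect",np.round(r[0],1),np.round(r[1],1),round(r[2],1))
    return w.mean(0)
if __name__=="__main__":
    a=m("top","top10.npz","white",(278,182,22,14),.017)
    b=m("side","side10.npz","orange",(255,220,30,30),.017)
    a2=m("side","side10.npz","white",(288,203,18,14),.017)
    u=np.array([np.cos(np.radians(10.12)),np.sin(np.radians(10.12))]);nrm=np.array([-u[1],u[0]])
    g=np.array([.6305,-.0077])
    for p in(a,b,a2): print("rel grip: along",((p-g)@u).round(4),"lat",((p-g)@nrm).round(4))
E
python3 wm.py
```

```text
top white 116 cen [ 0.6539 -0.0017] rect [653.8  -1.8] [17.4 42.9] 10.1
side orange 156 cen [ 0.4994 -0.0348] rect [499.2 -34.7] [40.7 49.8] 10.8
side white 62 cen [ 0.6539 -0.0087] rect [653.7  -8.1] [22.3 55.6] 8.6
rel grip: along 0.024 lat 0.0018
rel grip: along -0.1339 lat -0.0037
rel grip: along 0.0229 lat -0.0051
```

```bash
python3 go.py .5025 -.0305 .018 10.12
```

```text
t 10.25 tcp [ 0.5086 -0.0291  0.0978] toolx yaw 10.07 tilt [-3.3e-03 -1.0e+00  9.0e-04] w 0.0852 F [ 0.4 -0.4 -0.8] T [-0.03  0.02 -0.02] q [-0.13  0.4   1.78 -0.    0.97 -1.88]
shift mm [-6.  79.8 -0.4] spin -0.01
```

>>> {"method": "send_rows", "body": {
  "series": [-0.008,0.02,0,0,-0.0085,0.045,0,0,-0.0085,0.065,0,0,-0.0085,0.08,0,0,-0.0085,0.08,0,0,-0.0085,0.08,0,0],
  "gripper": 100
}}

```text
clock: 10.85
tcp_pos: [0.5048, -0.0302, 0.0187]
eef_rot: [-1.566, -0.139, 0.138]
contact_force: [-0.8, 0.1, 0.6]
gripper_width: 0.0854
```

```bash
python3 go.py .5025 -.0305 .018 10.12;python3 snap.py 11 side 230 150 100 100
```

```text
t 10.85 tcp [ 0.5048 -0.0302  0.0187] toolx yaw 10.12 tilt [ 3.e-04 -1.e+00 -1.e-04] w 0.0854 F [-0.8  0.1  0.6] T [-0.03 -0.04  0.05] q [-0.13  0.52  1.82  0.    0.8  -1.88]
shift mm [-2.3  0.7  0.1] spin -0.001
```

View pics/side11z.png

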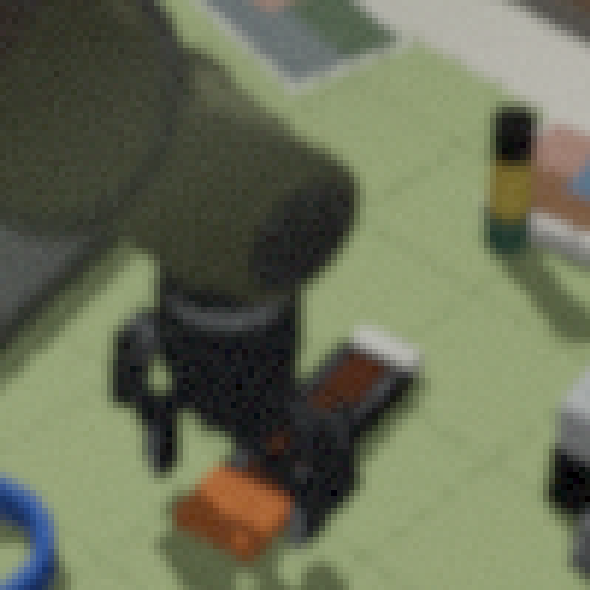

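>>> {"method": "send_rows", "body": {
  "series": [-0.004,0,0,0,-0.004,0,0,0,-0.004,0,0,0,-0.004,0,0,0],
  "gripper": 63
}}

```text
clock: 11.3
tcp_pos: [0.5005, -0.031, 0.0186]
eef_rot: [-1.566, -0.139, 0.138]
contact_force: [-0.3, 0.5, 0.3]
gripper_width: 0.054
```

>>> {"method": "send_rows", "body": {
  "series": [0,0,0,0,0,0,0,0,0,0,0,0,0,0,0,0],
  "gripper": 40
}}

```text
clock: 11.7
tcp_pos: [0.5006, -0.031, 0.0189]
eef_rot: [-1.567, -0.139, 0.138]
contact_force: [-3.1, 0.2, 9.6]
gripper_width: 0.0485
```

```bash
python3 go.py;python3 snap.py 12 side 230 150 100 100
```

```text
t 11.7 tcp [ 0.5006 -0.031   0.0189] toolx yaw 10.12 tilt [ 5.e-04 -1.e+00 -2.e-04] w 0.0485 F [-3.1  0.2  9.6] T [0.03 0.51 0.01] q [-0.13  0.52  1.83 -0.    0.79 -1.88]
```

View pics/side12z.png

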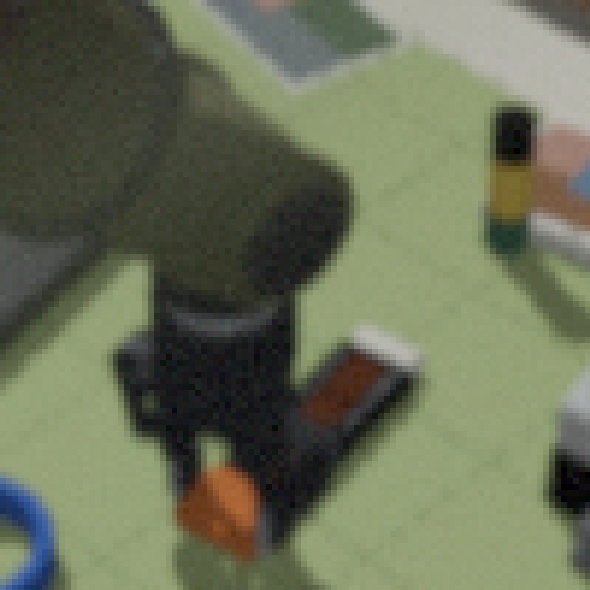

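>>> {"method": "send_rows", "body": {
  "series": [0,-0.004,0,0,-0.003,-0.015,0,0,-0.02,-0.04,0,0,-0.045,-0.07,0,0,-0.075,-0.08,-0.015,0,-0.1,-0.08,-0.045,0,-0.111,-0.08,-0.085,0,-0.111,-0.08,-0.125,0]
}}

```text
clock: 12.55
tcp_pos: [0.4119, -0.1748, 0.0993]
eef_rot: [-1.567, -0.139, 0.138]
contact_force: [1.6, 0.5, -1.1]
gripper_width: 0.0489
```

```bash
python3 go.py .4278 -.2546 .09 10.12
```

```text
t 12.55 tcp [ 0.4119 -0.1748  0.0993] toolx yaw 10.12 tilt [ 5.e-04 -1.e+00 -5.e-04] w 0.0489 F [ 1.6  0.5 -1.1] T [ 0.    0.05 -0.02] q [-0.48  0.27  1.95 -0.    0.92 -2.23]
shift mm [  1.7   9.4 -81.3] spin 0.0
```

>>> {"method": "send_rows", "body": {
  "series": [0,0,-0.03,0,0,0,-0.06,0,0,0.01,-0.081,0,0,0.03,-0.081,0,0,0.03,-0.081,0,0,0.03,-0.081,0]
}}

```text
clock: 13.15
tcp_pos: [0.4271, -0.253, 0.0689]
eef_rot: [-1.566, -0.138, 0.139]
contact_force: [-0.1, 0.0, -0.7]
gripper_width: 0.0482
```

```bash
python3 go.py .4278 -.2546 .09 10.12; python3 snap.py 13 top 320 120 120 120;  python3 snap.py 13 side 280 190 130 110
```

```text
t 13.15 tcp [ 0.4271 -0.253   0.0689] toolx yaw 10.12 tilt [-3.e-04 -1.e+00  4.e-04] w 0.0482 F [-0.1  0.  -0.7] T [0.01 0.07 0.01] q [-0.61  0.42  1.83  0.    0.89 -2.36]
shift mm [  0.4 -21.1  -1.7] spin 0.0
```

View pics/top13z.png

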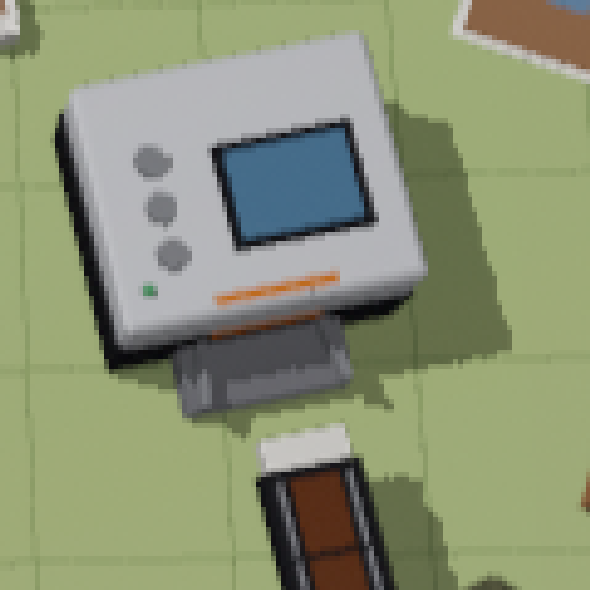

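View pics/side13z.png

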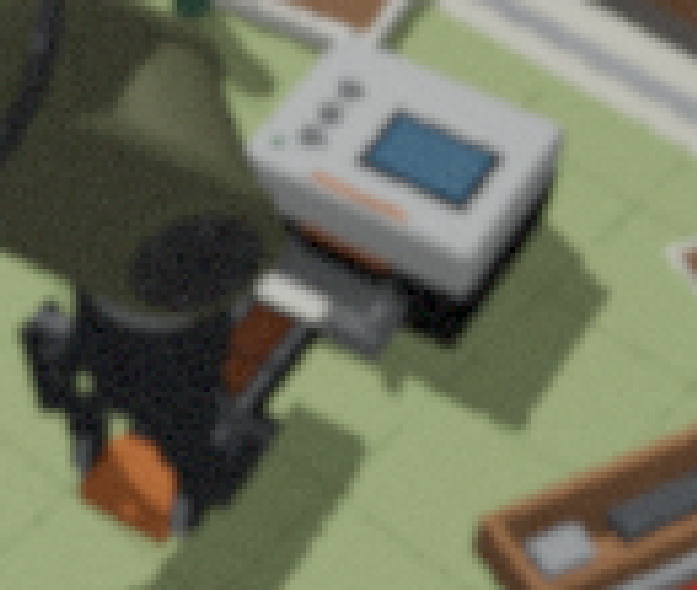

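```bash
cat > nz.py <<'E'
from wm import *
import sys
f,x,y,w,h,z=sys.argv[1],*map(int,sys.argv[2:6]),float(sys.argv[6])
d=np.load(f)["d"]
a=m("top",f,"white",(x,y,w,h),z)
an=np.radians(10.11);ux=np.array([np.cos(an),np.sin(an)]);uy=np.array([-ux[1],ux[0]])
fc=np.array([.7098,-.2008])-.065*ux
print("nose-white centre in scanner-front frame mm: along",((a-fc)@ux*1000).round(1),"lat",((a-fc)@uy*1000).round(1),"(gate lat about -1.6)")
E
python3 nz.py top13.npz 370 204 23 12 .067
python3 - <<'E'
from h import *
z=np.load("top13.npz");im=z["im"].astype(int);d=z["d"]
x,y=320,120;k=590/120
def pt(a,b):return (x+a/k,y+b/k)
for nm,l in {"nose":[(285,450),(305,448),(325,446)],"rail":[(330,520),(340,560),(350,575)],"top":[(250,270),(350,230)],"ledge":[(265,360),(230,340),(300,350)]}.items():
    print(nm,dep("top",[pt(*q) for q in l],d).round(4).tolist())
E
```

```text
top white 142 cen [ 0.5802 -0.2229] rect [ 580.3 -222.6] [17.7 45.2] 10.1
nose-white centre in scanner-front frame mm: along -66.4 lat 1.0 (gate lat about -1.6)
nose [[0.5783, -0.2154, 0.0665], [0.5795, -0.2255, 0.0643], [0.58, -0.2347, 0.0656]]
rail [[0.5437, -0.2339, 0.0686], [0.5244, -0.2369, 0.0698], [0.517, -0.2406, 0.0718]]
top [[0.664, -0.2013, 0.0807], [0.682, -0.2497, 0.0827]]
ledge [[0.6312, -0.2168, 0.0297], [0.6428, -0.2007, 0.0261], [0.6367, -0.2354, 0.0263]]
```

```bash
cat > pl.py <<'E'
from h import *
import sys
n,f=sys.argv[1],sys.argv[2];lo,hi=float(sys.argv[3]),float(sys.argv[4]);o=np.array([float(sys.argv[5]),float(sys.argv[6])])  # TCP xy
d=np.load(f)["d"];v,u=np.mgrid[100:320,200:460];uv=np.c_[u.ravel(),v.ravel()];W=dep(n,uv,d)
a=np.radians(10.11);ux=np.array([np.cos(a),np.sin(a)]);uy=np.array([-ux[1],ux[0]])
s=(W[:,:2]-o)@ux;t=(W[:,:2]-o)@uy
m=(abs(t)<.018)&(s>float(sys.argv[7]))&(s<float(sys.argv[8]))&(W[:,2]>lo)&(W[:,2]<hi)
p=np.polyfit(s[m],W[m,2],1);r=W[m,2]-np.polyval(p,s[m]);k=abs(r)<2.5*r.std();p=np.polyfit(s[m][k],W[m,2][k],1)
print(n,m.sum(),"slope deg",np.degrees(np.arctan(p[0])).round(2),"top z at tcp",p[1].round(4),"at nose(+.16)",np.polyval(p,.16).round(4),"res",r.std().round(4),"s range",s[m].min().round(3),s[m].max().round(3))
E
python3 pl.py top top13.npz .05 .085 .4271 -.253 .04 .155; python3 pl.py side side13.npz .05 .085 .4271 -.253 .04 .155
```

```text
top 759 slope deg -0.36 top z at tcp 0.0685 at nose(+.16) 0.0675 res 0.0016 s range 0.04 0.155
side 199 slope deg -1.36 top z at tcp 0.0692 at nose(+.16) 0.0654 res 0.0016 s range 0.049 0.154
```

>>> {"method": "send_rows", "body": {
  "series": [0,0.008,-0.002,0,0,0.016,-0.0022,0,0,0.022,-0.0022,0,0.004,0.022,-0.0022,0,0.008,0.022,-0.0022,0,0.008,0.022,-0.0022,0,0.008,0.022,-0.0022,0]
}}

```text
clock: 13.95
tcp_pos: [0.4357, -0.254, 0.0465]
eef_rot: [-1.567, -0.139, 0.139]
contact_force: [-0.9, 0.6, -1.7]
gripper_width: 0.0485
```

```bash
python3 go.py; python3 snap.py 14 top 340 160 80 80;  python3 snap.py 14 side 300 200 90 70; python3 nz.py top14.npz 368 199 25 14 .045; python3 pl.py top top14.npz .03 .065 .4347 -.254 .04 .155; python3 led.py top top14.npz .045 pics/led14.png
```

```text
t 13.95 tcp [ 0.4357 -0.254   0.0465] toolx yaw 10.13 tilt [ 2.e-04 -1.e+00 -3.e-04] w 0.0485 F [-0.9  0.6 -1.7] T [-0.02  0.03  0.03] q [-0.6   0.47  1.82 -0.    0.85 -2.35]
top white 128 cen [ 0.5894 -0.2242] rect [ 588.8 -223.4] [17.2 45.1] 10.1
nose-white centre in scanner-front frame mm: along -57.6 lat -1.9 (gate lat about -1.6)
top 705 slope deg -0.27 top z at tcp 0.0461 at nose(+.16) 0.0454 res 0.0016 s range 0.04 0.155
```

View pics/led14.png

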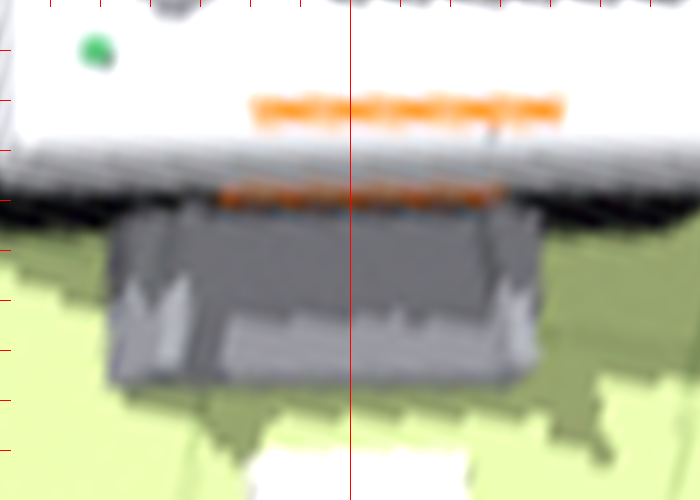

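View pics/side14z.png

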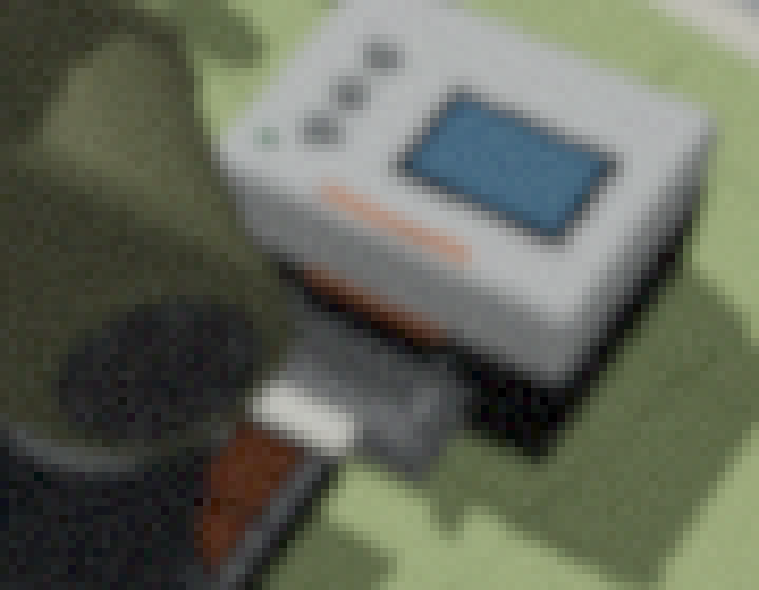

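>>> {"method": "send_rows", "body": {
  "series": [0.005,0,0,0,0.01,0,0,0,0.015,0,0,0,0.02,0,0,0,0.025,0,0,0,0.03,0,0,0,0.035,0,0,0,0.035,0,0,0]
}}

```text
clock: 14.85
tcp_pos: [0.4705, -0.2477, 0.0463]
eef_rot: [-1.566, -0.139, 0.139]
contact_force: [-0.5, 0.1, -1.5]
gripper_width: 0.0484
```

```bash
python3 go.py; python3 snap.py 15 top 340 160 80 80; python3 nz.py top15.npz 360 186 30 15 .045;  python3 led.py top top15.npz .045 pics/led15.png
```

```text
t 14.85 tcp [ 0.4705 -0.2477  0.0463] toolx yaw 10.14 tilt [ 2.e-04 -1.e+00 -1.e-04] w 0.0484 F [-0.5  0.1 -1.5] T [ 0.    0.02 -0.02] q [-0.55  0.52  1.74  0.    0.88 -2.3 ]
top white 124 cen [ 0.6228 -0.217 ] rect [ 622.9 -217.1] [16.5 44.8] 10.1
nose-white centre in scanner-front frame mm: along -23.5 lat -0.7 (gate lat about -1.6)
```

View pics/led15.png

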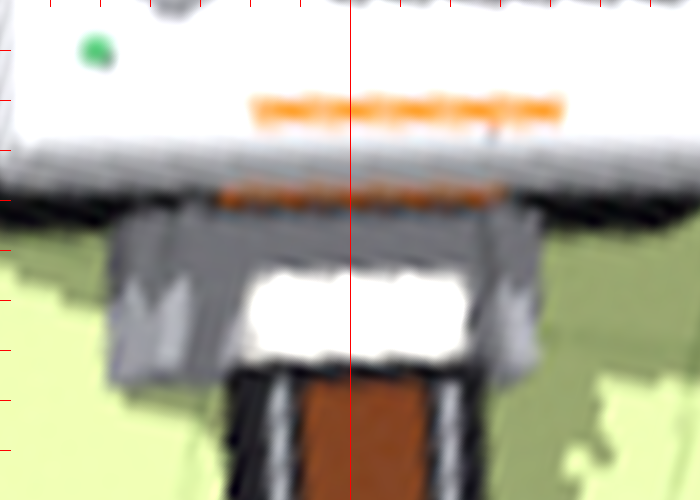

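>>> {"method": "send_rows", "body": {
  "series": [0.004,0,-0.0005,0,0.008,0,-0.0005,0,0.012,0,-0.0005,0,0.016,0,-0.0005,0,0.02,0,-0.0005,0,0.024,0,-0.0005,0,0.028,0,-0.0005,0,0.028,0,-0.0005,0]
}}

```text
clock: 15.7
tcp_pos: [0.4981, -0.2433, 0.0463]
eef_rot: [-1.566, -0.139, 0.139]
contact_force: [0.6, -0.0, -0.7]
gripper_width: 0.0482
```

```bash
python3 go.py; python3 snap.py 16 top 340 160 80 80;  python3 led.py top top16.npz .045 pics/led16.png
```

```text
t 15.7 tcp [ 0.4981 -0.2433  0.0463] toolx yaw 10.13 tilt [ 2.e-04 -1.e+00 -2.e-04] w 0.0482 F [ 0.6 -0.  -0.7] T [-0.05  0.09  0.04] q [-0.52  0.56  1.67  0.    0.91 -2.27]
```

View pics/led16.png

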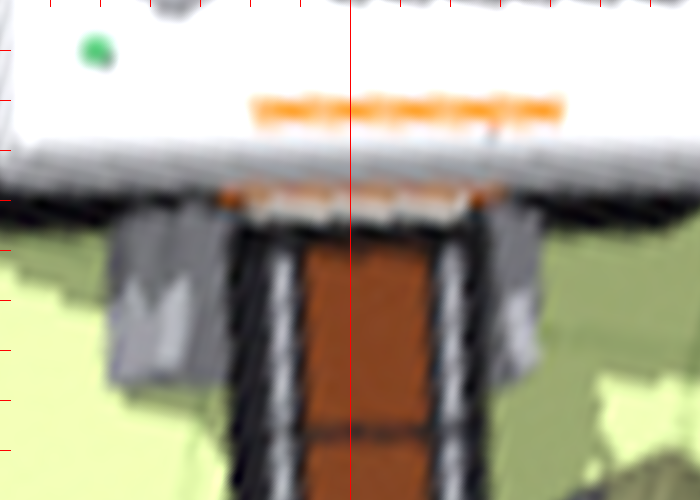

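>>> {"method": "send_rows", "body": {
  "series": [0.004,0,0,0,0.008,0,0,0,0.012,0,0,0,0.016,0,0,0,0.02,0,0,0,0.024,0,0,0,0.028,0,0,0]
}}

```text
clock: 16.45
tcp_pos: [0.5255, -0.2384, 0.0463]
eef_rot: [-1.566, -0.139, 0.139]
contact_force: [0.1, -0.6, -0.9]
gripper_width: 0.0488
```

```bash
python3 go.py; python3 snap.py 17 top;  python3 led.py top top17.npz .045 pics/led17.png; python3 pl.py top top17.npz .03 .065 .525 -.238 .02 .12
```

```text
t 16.45 tcp [ 0.5255 -0.2384  0.0463] toolx yaw 10.11 tilt [ 0. -1.  0.] w 0.0488 F [ 0.1 -0.6 -0.9] T [-0.04  0.13  0.05] q [-0.49  0.6   1.6   0.    0.94 -2.24]
top 378 slope deg -0.6 top z at tcp 0.0464 at nose(+.16) 0.0447 res 0.0015 s range 0.028 0.12
```

View pics/led17.png

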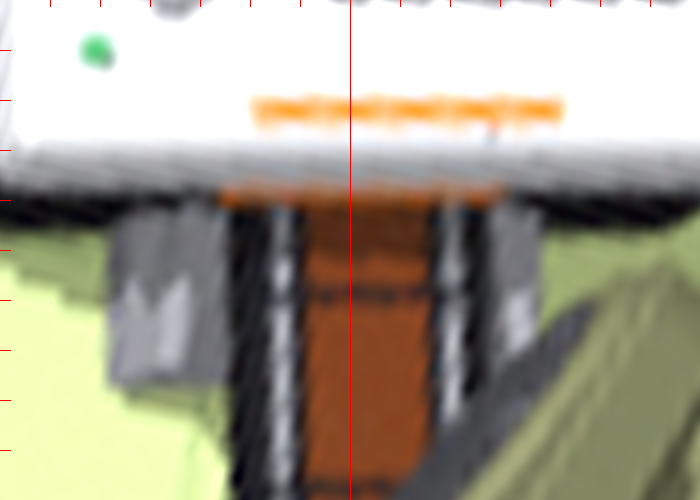

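>>> {"method": "send_rows", "body": {
  "series": [0.004,0,0,0,0.009,0.0005,0,0,0.014,0.001,0,0,0.019,0.001,0,0,0.024,0.001,0,0,0.029,0.001,0,0,0.034,0.001,0,0,0.034,0.001,0,0]
}}

```text
clock: 17.3
tcp_pos: [0.5592, -0.2324, 0.0453]
eef_rot: [-1.566, -0.139, 0.139]
contact_force: [-0.6, -0.8, -0.7]
gripper_width: 0.0482
```

```bash
python3 go.py;python3 snap.py 18 side 290 190 110 100
```

```text
t 17.3 tcp [ 0.5592 -0.2324  0.0453] toolx yaw 10.14 tilt [ 3.e-04 -1.e+00 -2.e-04] w 0.0482 F [-0.6 -0.8 -0.7] T [ 0.01  0.11 -0.03] q [-0.45  0.65  1.52  0.    0.97 -2.2 ]
```

View pics/side18z.png

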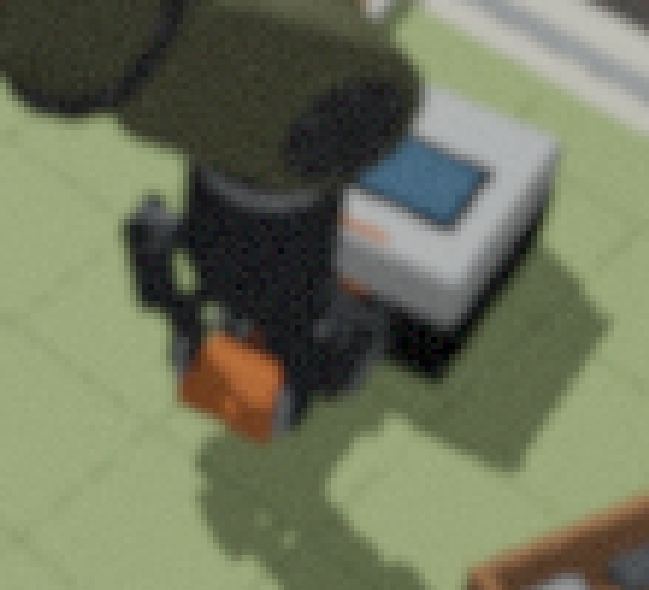

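>>> {"method": "send_rows", "body": {
  "series": [0.003,0,0,0,0.006,0.0005,0,0,0.009,0.0005,0,0,0.012,0.0005,0,0,0.015,0.0005,0,0,0.018,0.0005,0,0,0.02,0.0005,0,0,0.02,0.0005,0,0]
}}

```text
clock: 18.15
tcp_pos: [0.5786, -0.2289, 0.0448]
eef_rot: [-1.566, -0.139, 0.139]
contact_force: [0.7, 0.4, -1.4]
gripper_width: 0.0486
```

>>> {"method": "send_rows", "body": {
  "series": [0.001,0,0,0,0.002,0,0,0,0.003,0,0,0,0.004,0,0,0]
}}

```text
clock: 18.55
tcp_pos: [0.5823, -0.2283, 0.0448]
eef_rot: [-1.566, -0.139, 0.139]
contact_force: [0.5, 0.6, -1.2]
gripper_width: 0.0483
```

>>> {"method": "send_rows", "body": {
  "series": [0.001,0,0,0,0.002,0,0,0,0.003,0,0,0]
}}

```text
clock: 18.85
tcp_pos: [0.5848, -0.2278, 0.0446]
eef_rot: [-1.566, -0.138, 0.14]
contact_force: [-6.5, -1.9, -0.9]
gripper_width: 0.0483
```

>>> {"method": "send_rows", "body": {
  "series": [0.001,0,0,0,0.002,0,0,0]
}}

```text
clock: 19.05
tcp_pos: [0.5849, -0.2277, 0.0437]
eef_rot: [-1.565, -0.134, 0.143]
contact_force: [-22.1, -4.4, 0.4]
gripper_width: 0.0483
```

>>> {"method": "send_rows", "body": {
  "series": [-0.0015,0,0,0,-0.0015,0.0007,0,0,-0.0015,0.0014,0,0,-0.0015,0.0014,0,0]
}}

```text
clock: 19.45
tcp_pos: [0.5848, -0.2279, 0.0429]
eef_rot: [-1.566, -0.137, 0.14]
contact_force: [-8.0, -1.5, -0.1]
gripper_width: 0.0484
```

```bash
python3 go.py
```

```text
t 19.45 tcp [ 0.5848 -0.2279  0.0429] toolx yaw 10.1 tilt [-2.3e-03 -1.0e+00  8.0e-04] w 0.0484 F [-8.  -1.5 -0.1] T [-0.25  1.14  0.02] q [-0.43  0.7   1.44 -0.    1.   -2.18]
```

>>> {"method": "send_rows", "body": {
  "series": [-0.0003,0.0007,0,0,-0.0003,0.0012,0,0,-0.0003,0.0012,0,0]
}}

```text
clock: 19.75
tcp_pos: [0.5848, -0.2279, 0.0427]
eef_rot: [-1.566, -0.137, 0.14]
contact_force: [-10.5, 0.5, 8.0]
gripper_width: 0.0485
```

```bash
python3 go.py;python3 snap.py 19 top
```

```text
t 19.75 tcp [ 0.5848 -0.2279  0.0427] toolx yaw 10.11 tilt [-1.5e-03 -1.0e+00  5.0e-04] w 0.0485 F [-10.5   0.5   8. ] T [0.15 1.59 0.01] q [-0.43  0.7   1.44 -0.    1.   -2.18]
```

>>> {"method": "send_rows", "body": {
  "series": [0,-0.0005,0,0,0,-0.0005,0,0,0,-0.0005,0,0],
  "gripper": 68
}}

```text
clock: 20.1
tcp_pos: [0.5857, -0.2278, 0.0428]
eef_rot: [-1.567, -0.139, 0.138]
contact_force: [0.7, 0.1, 0.1]
gripper_width: 0.058
```

```bash
python3 go.py;python3 snap.py 20 side 290 190 110 100
```

```text
t 20.1 tcp [ 0.5857 -0.2278  0.0428] toolx yaw 10.12 tilt [ 6.e-04 -1.e+00 -3.e-04] w 0.058 F [0.7 0.1 0.1] T [-0.05  0.02  0.02] q [-0.43  0.7   1.44  0.    1.   -2.18]
```

View pics/side20z.png

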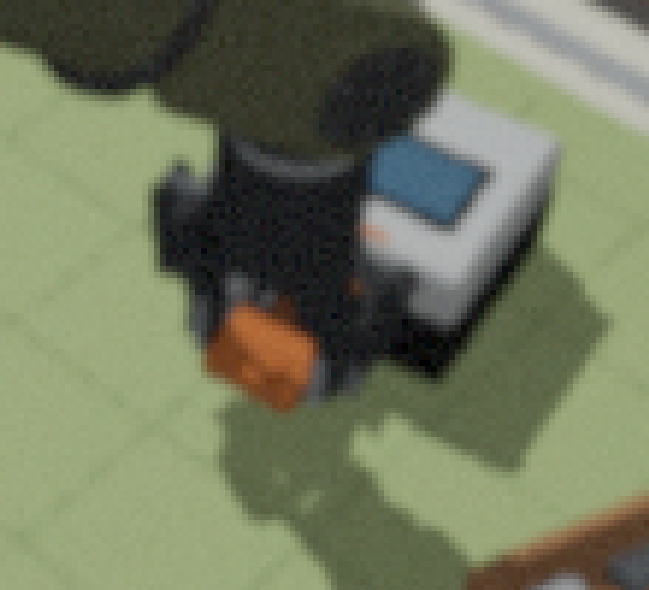

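>>> {"method": "send_rows", "body": {
  "series": [-0.01,0,0,0,-0.025,0,0,0,-0.045,0,0,0,-0.065,0,0,0,-0.065,0,0,0,-0.065,-0.003,0,0]
}}

```text
clock: 20.75
tcp_pos: [0.5212, -0.2393, 0.0458]
eef_rot: [-1.566, -0.138, 0.138]
contact_force: [0.1, -0.0, -0.3]
gripper_width: 0.0583
```

>>> {"method": "send_rows", "body": {
  "series": [0,0,0,0,0,0,0,0,0,0,0,0,0,0,0,0,0,0,0,0,0,0,0,0],
  "gripper": 0
}}

```text
clock: 21.35
tcp_pos: [0.5215, -0.2391, 0.0456]
eef_rot: [-1.566, -0.139, 0.139]
contact_force: [0.5, 0.2, 0.1]
gripper_width: -0.0001
```

```bash
python3 go.py;python3 snap.py 21 side 290 190 110 100; python3 snap.py 21 top 320 130 120 120
```

```text
t 21.35 tcp [ 0.5215 -0.2391  0.0456] toolx yaw 10.12 tilt [-1.e-04 -1.e+00  0.e+00] w -0.0001 F [0.5 0.2 0.1] T [ 0.   -0.    0.01] q [-0.49  0.59  1.61 -0.    0.93 -2.24]
```

View pics/side21z.png

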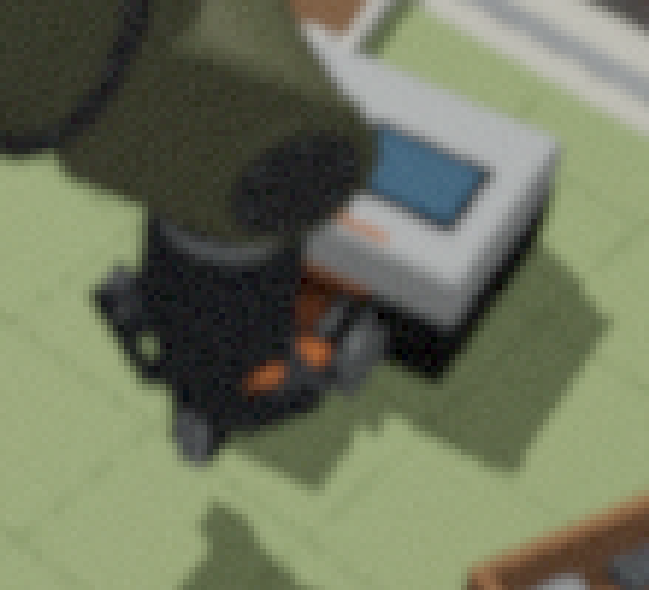

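View pics/top21z.png

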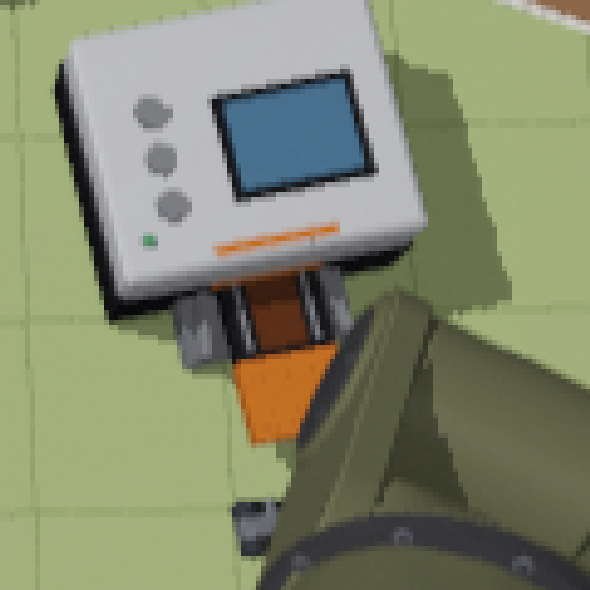

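>>> {"method": "send_rows", "body": {
  "series": [0.008,0,0,0,0.016,0,0,0,0.022,0,0,0,0.026,0,0,0,0.029,0,0,0,0.031,0,0,0]
}}

```text
clock: 22.05
tcp_pos: [0.5522, -0.2336, 0.0456]
eef_rot: [-1.566, -0.139, 0.139]
contact_force: [-0.1, 0.1, 1.2]
gripper_width: 0.0001
```

>>> {"method": "send_rows", "body": {
  "series": [0.001,0,0,0,0.002,0,0,0,0.003,0,0,0]
}}

```text
clock: 22.35
tcp_pos: [0.5549, -0.2333, 0.0457]
eef_rot: [-1.566, -0.138, 0.138]
contact_force: [0.1, 0.7, 0.3]
gripper_width: 0.0004
```

>>> {"method": "send_rows", "body": {
  "series": [0.001,0,0,0,0.002,0,0,0,0.003,0,0,0]
}}

```text
clock: 22.65
tcp_pos: [0.5568, -0.2329, 0.0456]
eef_rot: [-1.566, -0.136, 0.141]
contact_force: [-16.6, -2.2, 8.8]
gripper_width: -0.0004
```

>>> {"method": "send_rows", "body": {
  "series": [-0.003,0,0,0,-0.02,0,0,0,-0.05,0,0,0,-0.07,-0.03,0,0,-0.08,-0.07,0,0,-0.08,-0.11,0.04,0,-0.08,-0.15,0.09,0,-0.08,-0.15,0.13,0]
}}

```text
clock: 23.45
tcp_pos: [0.458, -0.1255, 0.1971]
eef_rot: [-1.568, -0.141, 0.134]
contact_force: [0.8, 1.2, -0.8]
gripper_width: 0.0002
```

>>> {"method": "send_rows", "body": {
  "series": [0,0,0.045,0,0,0,0.09,0,0,0,0.135,0,0,0,0.18,0,0,0,0.18,0,0,0,0.18,0]
}}

```text
clock: 24.05
tcp_pos: [0.4259, 0.052, 0.1942]
eef_rot: [-1.566, -0.141, 0.14]
contact_force: [0.0, -0.8, -0.1]
gripper_width: -0.0002
```

```bash
python3 go.py;python3 snap.py 22 side 290 190 110 100; python3 snap.py 22 top 320 130 120 120;python3 led.py top top22.npz .041 pics/led22.png; python3 pl.py top top22.npz .03 .055 .5677 -.2295 -.01 .07; python3 pl.py side side22.npz .03 .055 .5677 -.2345 -.01 .07
python3 - <<'E'
from wm import *
a=m("top","top22.npz","orange",(360,195,40,30),.041)
an=np.radians(10.11);ux=np.array([np.cos(an),np.sin(an)]);uy=np.array([-ux[1],ux[0]])
fc=np.array([.7098,-.2008])-.065*ux
print("orange centre along/lat",((a-fc)@ux*1000).round(1),((a-fc)@uy*1000).round(1))
E
```

```text
t 24.05 tcp [0.4259 0.052  0.1942] toolx yaw 10.24 tilt [ 6.e-04 -1.e+00 -2.e-04] w -0.0002 F [ 0.  -0.8 -0.1] T [-0.04 -0.01 -0.04] q [ 0.04  0.09  1.91 -0.    1.15 -1.71]
top 420 slope deg -0.1 top z at tcp 0.0427 at nose(+.16) 0.0424 res 0.0018 s range 0.001 0.07
side 237 slope deg 0.74 top z at tcp 0.0402 at nose(+.16) 0.0422 res 0.0026 s range -0.003 0.069
top orange 378 cen [ 0.5877 -0.2252] rect [ 587.9 -225.2] [41.2 53.6] 10.1
orange centre along/lat -59.5 -2.6
```

View pics/side22z.png

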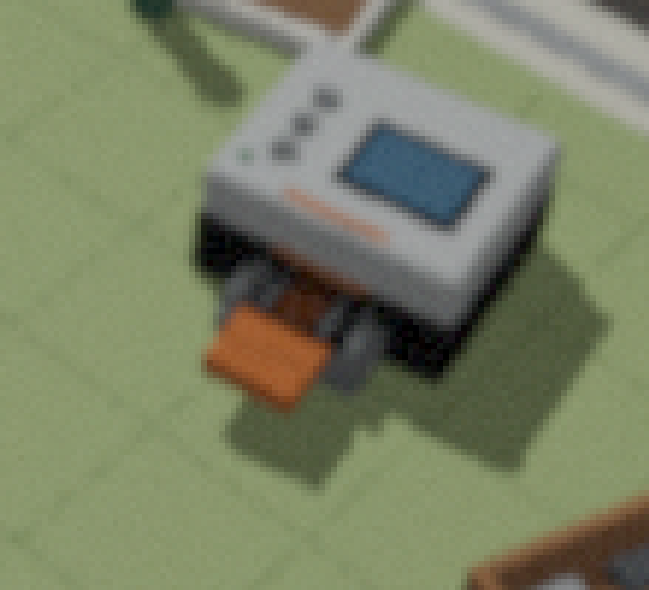

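View pics/top22.png

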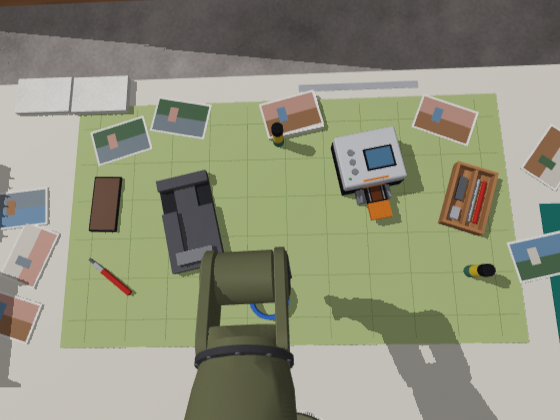

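```bash
python3 -c "
from rig import robot
print(robot.close_job())"
```

```text
the job is handed in; nothing more can be done
None
```

The film carrier is home in the scanner, lying level and face up with its nose against the stop. The job is handed in, with the arm clear. It took about 24 s of the 54 s allowed.

**How it went:**
- I pinched the carrier at the finger gap and lifted the nose about 22 mm. The tail pivoted under the grey strip.
- I drew it out 28 mm, carried it over and laid it flat on the middle of the mat, then let go.
- I took it again by the tail and slid it through the gate until it met the stop at about 22 N. I lowered it onto the slot floor, released it, and pushed the tail once more with the shut fingers at about 17 N; it did not move on.

**Last checks:**
- **Position:** in the top view the middle of the orange tail is 59.5 mm in front of the scanner; 60 mm is expected when fully home.
- **Level:** the slope is −0.1° from the top camera and +0.7° from the side camera, with the face about 41 mm over the table.
- **Bystanders:** they look unmoved in the final top picture, where the arm partly hides the tape roll.

**Disagreement:** the two cameras' positions differed by about 4–7 mm. For the sideways line-up I compared the carrier and the gate in the same top view and trusted that.

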